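# Set the carrier plate in its dock and nest the tapered sleeves loosely

### The arm

A 6-joint arm with a two-finger parallel gripper is mounted at the origin on the work surface. World frame = base frame: x ahead of the robot, y to its left, z up, the work surface at z = 0. Lengths are in mm, angles in degrees, forces in N, time in s.
With the tool pointing down it reaches from about 300 to 850 mm from the base axis. Payload 4.2 kg.
Tool frame: the origin (TCP) lies on the centre line of the jaws, within the pads' length; the fingertips stand 14 mm ahead of it and the grasp point (between the pads) lies 5 mm behind it; z points along the fingers, y is the line along which they close (so a half turn about z gives the same grasp; the last joint's range is limited). The gripper opens to 91 mm and grips with 3 to 60 N. Pads are 32 mm wide; open, the fingers measure 118 mm over their backs; the gripper's body (76 mm by 178 mm) begins 60 mm behind the grasp point.
Start: joints at [63.426, 18.312, 89.639, -0, 72.044, -1.146], TCP at [246.894, 519.312, 227.976] pointing down, gripper open.
Joint ranges: [-177.97, 177.97], [-48.28, 115.42], [12.27, 149.76], [-77.06, 257.06], [2.81, 150.46], [-146.56, 146.56]. Speed limits (degrees/s): [147.25, 147.25, 180, 180, 180, 180].

### API

Orientations are given as [roll, pitch, yaw] about the fixed x, y, z axes, in that order (R = Rz(yaw) Ry(pitch) Rx(roll)).
In Python, from workcell import env gives the robot as it stands.
- The arm moves only by the tool arm_command, never from a script. Its argument "motion" is a list of rows, each an object with "offset": the shift along the tool's x, y, z in m, a list of three; "spin": the turn about the tool's z in rad. In form: [{"offset": [tx, ty, tz], "spin": spin}, ...]. A call has 1 to 5 rows; each row shifts and turns the commanded pose from where the row before left it, along the tool's axes as they then stand; what a row does not reach is not made up. A row lasts 1/8 s, in which the tool goes at most 62.5 mm and 10.7 degrees, less where a joint would pass 70% of its speed; a pose out of reach is approached as far as the arm can. A call with a gripper value outside its range is refused whole. "jaw" is the finger opening in m, from 0 to 0.0912, set as the call begins (left out, the last holds). The fingers move at their own pace and stop on an object; "newtons" is the grip in N (left out, the last holds). Time passes only in rows, so rows that do not move let the fingers close. It gives the time, the measured TCP pose, the force, the opening and the grip force at its end, in the units of the state.
- env.state(): the state, without advancing time (a new reading comes with each control period).
- env.grab_frame(name): name is "scene" or "top" or "wrist"; returns (picture, depth): 480x640x3 uint8, blue, green, red; 480x640 float32, mm along the optical axis (not along the pixel's ray), 0 where there is no reading.
- env.camera_model(name): a dict with "fx", "fy", "cx", "cy" (pixels), "eye" and "rotation" of the camera in the world; the wrist camera has in their place "hand_eye" (4x4, takes a point from camera to tool coordinates, whose origin is the TCP and whose axes are the flange's). Camera axes: x right, y down, z forward; pixel columns grow to the right and rows downward; lengths in mm; the calibration is good to about 2 mm. The wrist camera is an equidistant fisheye: a pixel r from the principal point sees the ray r / f radians off the axis. A picture is of the moment at which its call begins: read the wrist's pose just before it. camera_model takes no time and is no camera call.
- env.job_done(): hands the job in; it is judged then, once.
Trained networks look in the newest picture that a camera, given by its name, has taken for a name from the list of things; names that differ only in an ending like _2 or _b are one class to them, and where a whole thing is asked for, a point or a joint stands for the part that bears it (a point fixed in the world has none). Each returns a list of dicts, best first, with "score" (0 to 1); they miss things now and then, are a little off and sometimes report something else, mostly with a low value. They report only what shows in the picture. A call takes as long as a camera call. They do not tell look-alikes from the thing itself.
- env.boxes_of(camera, target): "bbox" ([left, top, right, bottom] in pixels, round what is visible of it).
- env.pinpoint(camera, target): "location" ([column, row] in pixels: a listed point, or the origin of a listed thing).
The state is a dict: "time_s": time; "qpos": joint angles; "qvel": joint speeds; "effort": joint torques, N m; "ee_pos": TCP position; "ee_rot": TCP orientation; "force": force on the tool from outside, world axes, zero at the start; "torque": the same for the moment, N m; "gripper_width": finger opening in mm; "gripper_force": force on a finger pad.
Only numpy, scipy, OpenCV 4.12 (cv2) and the standard library are available. Lean on these libraries where they do the work, as an engineer would, in place of code of your own. Each camera call takes 0.05 s, during which the arm holds its last target. There are 200 camera calls.

### The job

First fit the carrier plate in its dark tray-like dock, tucking its far edge under the retaining lip and then lowering the near edge until it lies flat. Then put the clean sleeves away: nest every white tapered sleeve upright in the plate's cups, the wide ones stacked one in another in the wide cup and the narrow ones in the narrow cup, letting each just settle in loosely; never press or drop them in, or they wedge and jam; leave the other things on the bench where they are.

Things in the scene. Friction and masses are not known exactly. Their poses are not given: they have to be found in the camera images.
- dock: Dark steel fixed tray, 139 x 230 mm outside; inside 115 mm (its x) by 206 mm (its y), inner faces at x = +-57.5 and y = +-103 mm. Origin: centre of its underside, z up; floor 6 mm above the origin. Retaining lip along the +x side, away from the robot. The other three sides are plain ridges 12 mm above the floor, so a level plate cannot slide in over the ridge and under the lip.
- dock_lip (a point): Middle of the lip's inner edge, at its underside (dock x = +43.5 mm, 18 mm above the floor). From here the lip overhangs the floor 14 mm to the wall's inner face at x = +57.5 mm; it is 6 mm thick and runs the dock's whole length. A plate tilted about 15 degrees, far edge lowest, goes under it freely.
- plate: Loose steel plate, 110 (x) by 200 (y) by 8 mm, about 0.5 kg; origin: centre of its underside, z up. Black upright grip bar at its centre, 12 mm thick (x), 40 wide (y), its top 58 mm above the origin. Fixed on it are two white tapered cups, one either side of the bar. Home, it lies on the dock's floor, its x along the dock's x either way, 5 to 6 mm total play. Plate, cups, sleeves: slippery.
- wide_cup (a point): Centre of the mouth of the wide cup, on its axis, 58 mm above the plate's underside, at plate y = -60 mm. Cup 50 mm tall, outside diameter 61 mm at its mouth. The first wide sleeve rests with its lower end 16 to 22 mm above the plate's underside (36 to 42 mm below this point).
- narrow_cup (a point): Centre of the mouth of the narrow cup, on its axis, 48 mm above the plate's underside, at plate y = +60 mm. Cup 40 mm tall, outside diameter 50 mm at its mouth. The first narrow sleeve rests with its lower end 16 to 21 mm above the plate's underside (27 to 32 mm below this point).
- wide1: Loose white wide tapered sleeve (a hollow cone, open above, a steel foot 12 mm thick in its narrow end), standing on the foot: 80 mm tall, outside diameter 34 mm below and 66 mm at the rim, about 100 g. Wall 6 mm thick, radius grows 0.2 mm per mm of height. Origin: centre of its narrow lower end, z up along its axis. Nested in its own kind it rests 27 to 33 mm higher than that one. Absent in some starts.
- wide2: Loose white wide tapered sleeve (a hollow cone, open above, a steel foot 12 mm thick in its narrow end), standing on the foot: 80 mm tall, outside diameter 34 mm below and 66 mm at the rim, about 100 g. Wall 6 mm thick, radius grows 0.2 mm per mm of height. Origin: centre of its narrow lower end, z up along its axis. Nested in its own kind it rests 27 to 33 mm higher than that one. Absent in some starts.
- wide3: Loose white wide tapered sleeve (a hollow cone, open above, a steel foot 12 mm thick in its narrow end), standing on the foot: 80 mm tall, outside diameter 34 mm below and 66 mm at the rim, about 100 g. Wall 6 mm thick, radius grows 0.2 mm per mm of height. Origin: centre of its narrow lower end, z up along its axis. Nested in its own kind it rests 27 to 33 mm higher than that one. Absent in some starts.
- narrow1: Loose white narrow tapered sleeve (a hollow cone, open above, a steel foot 12 mm thick in its narrow end), standing on the foot: 65 mm tall, outside diameter 26 mm below and 52 mm at the rim, about 70 g. Wall 6 mm thick, radius grows 0.2 mm per mm of height. Origin: centre of its narrow lower end, z up along its axis. Nested in its own kind it rests 27 to 33 mm higher than that one. Absent in some starts.
- narrow2: Loose white narrow tapered sleeve (a hollow cone, open above, a steel foot 12 mm thick in its narrow end), standing on the foot: 65 mm tall, outside diameter 26 mm below and 52 mm at the rim, about 70 g. Wall 6 mm thick, radius grows 0.2 mm per mm of height. Origin: centre of its narrow lower end, z up along its axis. Nested in its own kind it rests 27 to 33 mm higher than that one. Absent in some starts.
- narrow3: Loose white narrow tapered sleeve (a hollow cone, open above, a steel foot 12 mm thick in its narrow end), standing on the foot: 65 mm tall, outside diameter 26 mm below and 52 mm at the rim, about 70 g. Wall 6 mm thick, radius grows 0.2 mm per mm of height. Origin: centre of its narrow lower end, z up along its axis. Nested in its own kind it rests 27 to 33 mm higher than that one. Absent in some starts.
- dish: Shallow white ceramic dish, 56 mm wide, 16 mm high; a bystander, not part of the job. Origin under its centre.
- amber_jar: Low amber jar, 40 mm wide, 34 mm high; a bystander, not part of the job. Origin under its centre.
- beaker: Glass beaker, 68 mm wide, 90 mm high; a bystander, not part of the job. Origin under its centre.
- reagent: Amber reagent bottle, 68 mm wide, 150 mm high; a bystander, not part of the job. Origin under its centre.
- wash: White bottle with a blue cap, 72 mm wide, 160 mm high; a bystander, not part of the job. Origin under its centre.
- scoop: Lab spatula, 180 mm long, lying flat; a bystander, not part of the job. Origin under its centre.
- mug_pens: Blue mug, 76 mm wide, 100 mm high; a bystander, not part of the job. Origin under its centre.
Not all that is in view belongs to the job. Leave any yellow look-alike of the narrow1 alone.

How it is judged:
By the outcome, as a careful person would: the job done as asked, in the order asked, and still so for the second after the job is handed in, with the robot touching nothing.
Of wide1, wide2, wide3, narrow1, narrow2, narrow3 only 4 to 6 are there at a start; the rules pass over those that are not, and their reading is None.
At some moment in a run one of wide1, wide2, wide3, narrow1, narrow2, narrow3 may be knocked a few centimetres aside while the robot is not near it.
It also fails if it takes over 210 s, if anything falls off the work surface, if the arm or the gripper's body presses on something with over 40 N, if the wrist force passes 120 N, or if a joint passes its speed limit or range.

## Working session

There is one attempt and no reset: what is moved stays moved. The work goes in short steps, Python scripts to look and compute and a tool call to move; the robot and the scene stay as the last step left them, time stands still between calls to the robot, and variables do not carry over. Pictures are saved under pics/ and viewed, at most 14 in all, crops included, and the job is handed in when it is done.

Besides the shell and the picture viewer there is one more tool, called after "Emit:" as name(argument=value, ...) on one line, values as JSON. arm_command: Moves the arm, as the interface text tells. Its arguments: {"type":"object","properties":{"motion":{"type":"array"},"jaw":{"type":"number"},"newtons":{"type":"number"}},"required":["motion"]}

```bash
mkdir -p pics; ls; cat > h.py <<'E'
from workcell import env
import numpy as np, cv2
from scipy.spatial.transform import Rotation as Ro
def cam(n):
    m=env.camera_model(n); return m
def cloud(n):
    img,d=env.grab_frame(n); m=cam(n)
    v,u=np.mgrid[0:480,0:640]
    P=np.stack([(u-m['cx'])/m['fx']*d,(v-m['cy'])/m['fy']*d,d],-1)
    W=P@np.array(m['rotation']).T+np.array(m['eye'])
    W[d==0]=np.nan
    return img,d,W
E
python3 - <<'E'
from h import *
s=env.state();print(s)
for n in('top','scene'):
    print(cam(n)); img,d,W=cloud(n); cv2.imwrite(f'pics/{n}0.png',img); np.savez(f'pics/{n}0.npz',img=img,W=W)
    print(W[240,320],W[400,320])
    for t in('dock','dock_lip','plate','wide_cup','narrow_cup','wide1','narrow1'):
        for f in(env.pinpoint,):
            for r in f(n,t)[:4]:
                c,w=np.round(r['location']).astype(int); 
                print(n,t,round(r['score'],2),c,w,W[min(w,479),min(c,639)].round(0))
E
```

```text
pics
{'time_s': 0.0, 'qpos': array([ 6.34267615e+01,  1.83509100e+01,  8.97068801e+01,  1.74354309e-04,
        7.20439424e+01, -1.14476937e+00]), 'qvel': array([0.030988  , 0.02267149, 0.04694993, 0.02682117, 0.05932646,
       0.036197  ]), 'effort': array([-1.49575466e-03, -4.12470174e+01, -2.31973028e+01,  7.26571237e-02,
        4.58017015e-02, -1.49654884e-04]), 'ee_pos': array([246.66589444, 518.86511743, 227.12438145]), 'ee_rot': array([-1.79898291e+02, -2.19821297e-03,  1.54571475e+02]), 'force': array([-0.36618259, -0.16293797,  0.14962376]), 'torque': array([-0.01150649,  0.05604283, -0.02156536]), 'gripper_force': 0.0, 'gripper_width': 91.3978555105138}
{'fx': 451.45062068664134, 'fy': 451.45062068664134, 'cx': 324.10463380712866, 'cy': 246.04944826561814, 'eye': array([386.70830681,  56.77479376, 997.96896059]), 'rotation': array([-169.58012041,   -0.55510866,  -90.018087  ])}Traceback (most recent call last):
  File "<stdin>", line 4, in <module>
  File "h.py", line 10, in cloud
    W=P@np.array(m['rotation']).T+np.array(m['eye'])
      ~~~~~~~~~~~~~~~~~~~~~~~~~~~^~~~~~~~~~~~~~~~~~~
ValueError: operands could not be broadcast together with shapes (480,640) (3,)
```

```bash
sed -i "s/np.array(m\['rotation'\]).T/Ro.from_euler('xyz',m['rotation'],degrees=True).as_matrix().T/" h.py
python3 - <<'E'
from h import *
np.set_printoptions(suppress=True)
for n in('top','scene'):
    print(cam(n)); img,d,W=cloud(n); cv2.imwrite(f'pics/{n}0.png',img); np.savez(f'pics/{n}0.npz',img=img,W=W)
    for t in('dock','dock_lip','plate','wide_cup','narrow_cup','wide1','narrow1'):
            for r in env.pinpoint(n,t)[:4]:
                c,w=np.round(r['location']).astype(int); 
                print(n,t,round(r['score'],2),c,w,W[min(w,479),min(c,639)].round(0))
E
```

```text
{'fx': 451.45062068664134, 'fy': 451.45062068664134, 'cx': 324.10463380712866, 'cy': 246.04944826561814, 'eye': array([386.70830681,  56.77479376, 997.96896059]), 'rotation': array([-169.58012041,   -0.55510866,  -90.018087  ])}
top dock 0.59 474 258 [ 543. -288.    4.]
top plate 0.96 224 257 [536. 259.  56.]
top wide_cup 0.66 240 264 [528. 232.  12.]
top wide_cup 0.58 347 276 [502.  -3.   8.]
top narrow_cup 0.93 189 244 [570. 343.  23.]
top wide1 0.91 310 190 [697.  79.  15.]
top wide1 0.77 307 248 [563.  85.  13.]
top wide1 0.67 316 304 [440.  65.  14.]
top narrow1 0.96 380 200 [674. -79.  13.]
top narrow1 0.92 384 356 [330. -80.  15.]
top narrow1 0.88 380 306 [436. -74.  12.]
top narrow1 0.81 380 254 [550. -76.  14.]
{'fx': 556.1518432770008, 'fy': 556.1518432770008, 'cx': 331.972312922452, 'cy': 241.28061384400783, 'eye': array([1562.21627178,  289.12068556,  812.62224298]), 'rotation': array([-125.3542817 ,   -0.7518563 ,  103.50369858])}
scene dock 0.7 194 243 [ 550. -295.    8.]
scene dock_lip 0.89 190 246 [ 590. -283.   29.]
scene dock_lip 0.44 312 255 [529.   2.  11.]
scene dock_lip 0.34 227 323 [811. -99.  25.]
scene dock_lip 0.17 507 242 [343. 462.   4.]
scene plate 0.88 427 280 [552. 280.   9.]
scene plate 0.23 285 334 [814.  25.  27.]
scene wide_cup 0.73 405 251 [512. 221.  52.]
scene wide_cup 0.61 276 264 [568. -76.  -2.]
scene narrow_cup 0.82 455 273 [545. 339.  35.]
scene wide1 0.9 325 312 [712.  81.   8.]
scene wide1 0.78 340 273 [593.  86.  22.]
scene wide1 0.74 343 242 [543.  80.  73.]
scene wide1 0.27 313 254 [531.   5.  16.]
scene narrow1 0.87 265 215 [ 396. -162.   16.]
scene narrow1 0.76 295 231 [450. -64.  17.]
scene narrow1 0.73 300 210 [421. -58.  64.]
scene narrow1 0.63 276 261 [573. -74.  11.]
```

View pics/top0.png

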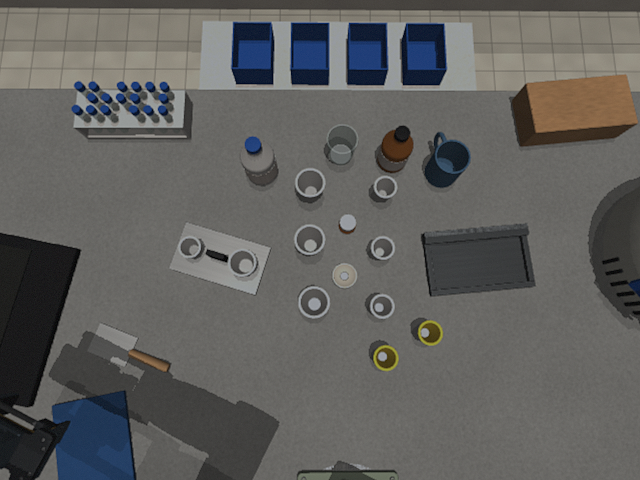

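View pics/scene0.png

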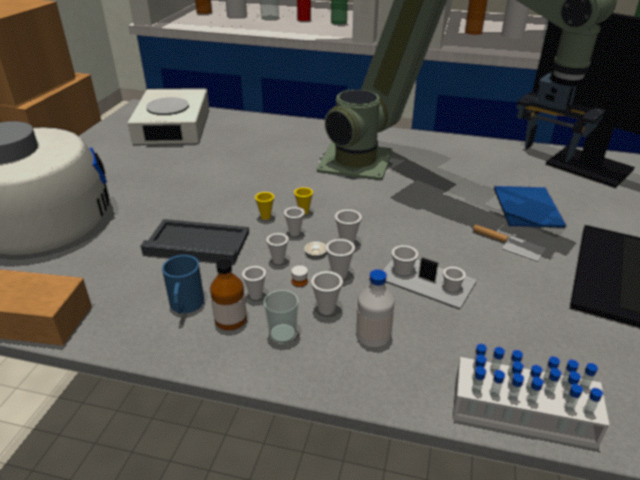

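The top view shows three wide sleeves at about (310,184), (309,240) and (314,302), and three narrow ones at (385,188), (382,248) and (381,306). The two yellow look-alikes are at (430,332) and (385,357). The plate is at (220,257) and the dock at (478,260), with its lip on the upper (far) side. The scene view agrees.

```bash
cat >> h.py <<'E'
np.set_printoptions(suppress=True,precision=1)
def circ(P):
    A=np.c_[2*P[:,:2],np.ones(len(P))]; s=np.linalg.lstsq(A,(P[:,:2]**2).sum(1),rcond=None)[0]
    return s[0],s[1],np.sqrt(s[2]+s[0]**2+s[1]**2)
def sleeve(W,img,u,v,h,R,tol=5):
    """rim fit near pixel"""
    w=img.shape[0]; m=np.zeros(W.shape[:2],bool); m[max(v-40,0):v+40,max(u-40,0):u+40]=1
    P=W[m&(abs(W[...,2]-h)<tol)]
    c=np.array(P[:,:2].mean(0))
    for _ in range(5):
        k=abs(np.hypot(*(P[:,:2]-c).T)-(R-3))<8; c=np.array(circ(P[k])[:2])
    return c,circ(P[k])[2],k.sum(),P[k][:,2].mean()
E
python3 - <<'E'
from h import *
D=np.load('pics/top0.npz');img,W=D['img'],D['W']
Z=W[...,2]
t=W[320:470:5,200:300:5].reshape(-1,3);print('table z',np.nanmedian(W[280:330,230:290,2]),np.nanmedian(W[330:350,520:600,2]))
for u,v in((310,184),(309,240),(314,302)):print('W',sleeve(W,img,u,v,80,33))
for u,v in((385,188),(382,248),(381,306),(430,332),(385,357)):print('N',sleeve(W,img,u,v,65,26))
print('cups W',sleeve(W,img,243,263,58,30.5),'N',sleeve(W,img,190,247,48,25))
g=img.astype(int).sum(2)
m=np.zeros(Z.shape,bool);m[215:300,160:280]=1
P=W[m&(Z>4)&(Z<13)&(g>330)];print('plate',cv2.minAreaRect(P[:,:2].astype(np.float32)),np.median(P[:,2]),len(P))
P=W[m&(Z>50)&(g<200)];print('bar',cv2.minAreaRect(P[:,:2].astype(np.float32)),np.median(P[:,2]),len(P))
m=np.zeros(Z.shape,bool);m[215:305,410:545]=1
for a,b in((2,10),(13,21),(24,36),(2,40)):
    P=W[m&(Z>a)&(Z<b)&(g<250)];print(a,b,cv2.minAreaRect(P[:,:2].astype(np.float32)),np.median(P[:,2]),len(P), P.min(0),P.max(0))
for l,tgt in(('wide_cup',0),):pass
print(W[255:275:4,480], W[225:300:3,480][:,[0,2]].round(0).tolist())
E
```

```text
table z 2.0496695621631034 2.1413315970087865
W (array([691.6,  77.4]), np.float64(29.217312577421737), np.int64(270), np.float64(80.26664352470101))
W (array([568.7,  77.7]), np.float64(29.106463107957385), np.int64(276), np.float64(80.59738437624863))
W (array([440. ,  68.4]), np.float64(29.027251766433245), np.int64(299), np.float64(80.75056542249057))
N (array([687.3, -84.3]), np.float64(22.36755994292428), np.int64(198), np.float64(65.2565177513376))
N (array([554.3, -75.2]), np.float64(22.183281275817468), np.int64(208), np.float64(65.75132177296152))
N (array([432.7, -71.1]), np.float64(22.152216774758834), np.int64(223), np.float64(65.82709631346214))
N (array([ 379.1, -167.5]), np.float64(22.156626648672503), np.int64(223), np.float64(66.0549321073201))
N (array([329.6, -76.2]), np.float64(22.201697577318377), np.int64(236), np.float64(66.08389427572408))
cups W (array([527.3, 232.7]), np.float64(28.458784247585303), np.int64(126), np.float64(58.71267087071731)) N (array([558.6, 334. ]), np.float64(21.516846516333796), np.int64(201), np.float64(48.55510101996402))
plate ((54
[... 722 characters left out ...]
 [ 469.6 -406.5   24. ] [ 615.  -172.5   35.9]
2 40 ((539.798095703125, -291.97515869140625), (145.75411987304688, 232.5515594482422), 5.45427942276001) 9.059856723249936 6629 [ 457.5 -412.8    2. ] [ 621.3 -171.2   36.9]
[[ 548.9 -300.3    8.3]
 [ 539.8 -299.6    8.8]
 [ 530.5 -298.2   11. ]
 [ 522.3 -299.6    5.5]
 [ 512.9 -297.6    9.6]] [[619.0, 1.0], [605.0, 31.0], [599.0, 32.0], [592.0, 29.0], [585.0, 32.0], [584.0, 5.0], [576.0, 7.0], [570.0, 6.0], [562.0, 9.0], [556.0, 9.0], [549.0, 8.0], [542.0, 9.0], [536.0, 6.0], [529.0, 8.0], [522.0, 6.0], [516.0, 4.0], [509.0, 8.0], [502.0, 6.0], [495.0, 8.0], [489.0, 9.0], [482.0, 10.0], [474.0, 19.0], [468.0, 16.0], [462.0, 5.0], [456.0, 1.0]]
```

Emit:
arm_command(motion=[{"offset": [-0.053,-0.0125,0],"spin": 0},{"offset": [-0.053,-0.0125,0],"spin": 0},{"offset": [-0.053,-0.0125,0],"spin": 0},{"offset": [-0.053,-0.0125,0],"spin": 0},{"offset": [-0.053,-0.0125,0],"spin": 0}], jaw=0.07, newtons=10)

```text
time_s: 1.48
ee_pos: [460.7, 347.9, 228.1]
ee_rot: [180.0, 0.0, 154.6]
force: [-0.0, 1.1, 0.1]
gripper_width: 70.0
gripper_force: 0.0
```

Emit:
arm_command(motion=[{"offset": [-0.053,-0.0125,0],"spin": 0},{"offset": [-0.053,-0.0125,0],"spin": 0},{"offset": [0,0,0],"spin": 0.178},{"offset": [0,0,0],"spin": 0.178},{"offset": [0,0,0],"spin": 0.178}])

```text
time_s: 2.1
ee_pos: [544.6, 280.7, 227.9]
ee_rot: [-180.0, -0.0, 123.6]
force: [-0.1, 0.9, -0.9]
gripper_width: 69.6
gripper_force: 0.0
```

Emit:
arm_command(motion=[{"offset": [0,0,0],"spin": 0.178},{"offset": [0,0,0],"spin": 0.178},{"offset": [0,0,0],"spin": 0.178},{"offset": [0,0,0],"spin": 0.178},{"offset": [0,0,0],"spin": 0.178}])

```text
time_s: 2.72
ee_pos: [544.4, 281.0, 227.9]
ee_rot: [-180.0, -0.0, 72.6]
force: [-0.4, 1.1, 0.7]
gripper_width: 70.0
gripper_force: 0.0
```

```bash
cat >> h.py <<'E'
def wcloud():
    s=env.state(); img,d=env.grab_frame('wrist'); m=cam('wrist')
    v,u=np.mgrid[0:480,0:640]; x=u-m['cx']; y=v-m['cy']; r=np.hypot(x/m['fx'],y/m['fy'])+1e-9
    f=m['fx']; k=np.tan(np.minimum(r,1.5))/r
    P=np.stack([x/m['fx']*k*d,y/m['fy']*k*d,d,np.ones_like(d)],-1)
    T=P@np.array(m['hand_eye']).T
    R=Ro.from_euler('xyz',s['ee_rot'],degrees=True).as_matrix()
    W=T[...,:3]@R.T+s['ee_pos']; W[(d==0)|(r>1.3)]=np.nan
    return img,d,W,s
def goto(x,y,z,yaw=None):
    s=env.state();R=Ro.from_euler('xyz',s['ee_rot'],degrees=True).as_matrix()
    o=R.T@(np.array([x,y,z])-s['ee_pos']); print('from',s['ee_pos'],s['ee_rot'][2],'off mm',o,end=' ')
    if yaw is not None: d=(s['ee_rot'][2]-yaw+180)%360-180; print('spin',round(np.radians(d),4),end='')
    print()
E
python3 - <<'E'
from h import *
img,d,W,s=wcloud();cv2.imwrite('pics/w1.png',img);np.savez('pics/w1.npz',img=img,W=W)
print(cam('wrist'))
Z=W[...,2];g=img.astype(int).sum(2)
near=np.hypot(W[...,0]-544,W[...,1]-281)<140
P=W[near&(Z>4)&(Z<12)];print(len(P),np.median(P[:,2]),cv2.minAreaRect(P[:,:2].astype(np.float32)))
P=W[near&(Z<3)];print('table',np.median(P[:,2]),len(P))
P=W[(np.hypot(W[...,0]-544,W[...,1]-281)<40)&(abs(Z-58)<6)&(g<250)];print('bar',len(P),np.median(P[:,2]),cv2.minAreaRect(P[:,:2].astype(np.float32)))
for h,R,c in((58,30.5,(527,224)),(48,25,(561,338))):
    P=W[(np.hypot(W[...,0]-c[0],W[...,1]-c[1])<45)&(abs(Z-h)<5)&(g>300)];c=np.array(c)
    for _ in range(5):
        k=abs(np.hypot(*(P[:,:2]-c).T)-(R-3))<7; c=np.array(circ(P[k])[:2])
    print(c,circ(P[k])[2],k.sum())
E
```

```text
{'fx': 371.64829954431775, 'fy': 371.64829954431775, 'cx': 325.75955143418946, 'cy': 242.47101204546223, 'hand_eye': array([[  -0. ,   -1. ,   -0.3,   82.3],
       [   1. ,   -0. ,   -0. ,   -0.3],
       [  -0. ,   -0.3,    1. , -156.5],
       [   0. ,    0. ,    0. ,    1. ]])}
14587 7.761285612266818 ((543.6218872070312, 279.06298828125), (199.12109375, 111.1839599609375), 73.04957580566406)
table -0.22985371529655652 28844
bar 541 57.659353108640914 ((543.2528076171875, 279.3771667480469), (39.384666442871094, 11.790209770202637), 72.75927734375)
[526.3 222.1] 27.02917591102361 1148
[561.3 336.3] 21.42306817225348 1006
```

View pics/w1.png

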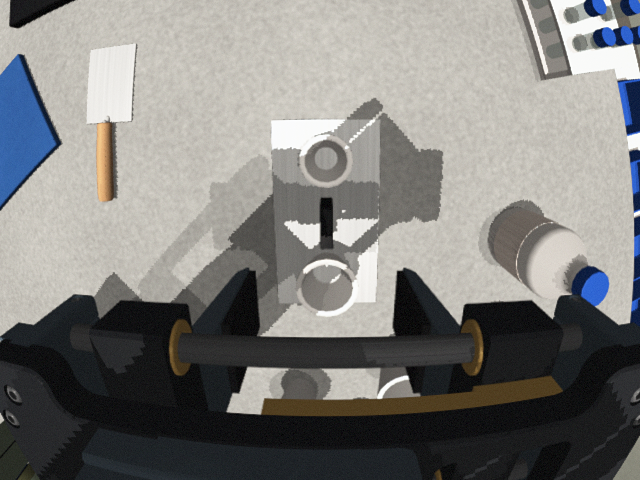

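Wrist view shows the plate at about (325,215) with its bar at (326,222); the bar is at world (543.4, 279.2) with long axis 73°. All heights check out, so I'll grasp it.

Emit:
arm_command(motion=[{"offset": [-0.002,-0.0005,0.045],"spin": -0.007},{"offset": [0,0,0.05],"spin": 0},{"offset": [0,0,0.05],"spin": 0},{"offset": [0,0,0.03],"spin": 0},{"offset": [0,0,0],"spin": 0}], jaw=0.06)

```text
time_s: 3.4
ee_pos: [541.7, 278.4, 50.6]
ee_rot: [-179.8, 0.2, 73.5]
force: [-0.7, 0.6, 0.3]
gripper_width: 60.0
gripper_force: 0.0
```

Emit:
arm_command(motion=[{"offset": [0,0,0],"spin": 0},{"offset": [0,0,0],"spin": 0},{"offset": [0,0,0],"spin": 0},{"offset": [0,0,0],"spin": 0},{"offset": [0,0,0],"spin": 0}], jaw=0.0, newtons=25)

```text
time_s: 4.03
ee_pos: [543.5, 279.2, 53.3]
ee_rot: [180.0, -0.0, 73.4]
force: [4.7, -2.0, -0.6]
gripper_width: 13.0
gripper_force: 0.8
```

Emit:
arm_command(motion=[{"offset": [0,0,-0.01],"spin": 0},{"offset": [0,0,-0.01],"spin": 0},{"offset": [0,0,-0.02],"spin": 0},{"offset": [0,0,-0.03],"spin": 0},{"offset": [0,0,-0.03],"spin": 0}])

```text
time_s: 4.65
ee_pos: [543.0, 279.1, 153.9]
ee_rot: [-180.0, 0.0, 73.4]
force: [-0.1, 0.4, -4.9]
gripper_width: 11.9
gripper_force: 25.0
```

Emit:
arm_command(motion=[{"offset": [-0.02,-0.001,-0.03],"spin": 0},{"offset": [-0.035,-0.002,-0.03],"spin": 0},{"offset": [-0.045,-0.003,-0.03],"spin": 0},{"offset": [-0.05,-0.003,-0.03],"spin": 0},{"offset": [-0.05,-0.003,-0.026],"spin": 0}])

```text
time_s: 5.28
ee_pos: [473.6, 89.6, 300.3]
ee_rot: [180.0, -0.0, 73.4]
force: [1.1, -0.4, -5.0]
gripper_width: 11.7
gripper_force: 25.0
```

Emit:
arm_command(motion=[{"offset": [-0.05,-0.003,0],"spin": 0},{"offset": [-0.05,-0.003,0],"spin": 0},{"offset": [-0.05,-0.003,0],"spin": 0},{"offset": [-0.05,-0.003,0],"spin": 0},{"offset": [-0.05,-0.003,0],"spin": 0}])

```text
time_s: 5.9
ee_pos: [387.5, -145.4, 299.3]
ee_rot: [180.0, -0.0, 73.4]
force: [0.7, -1.1, -5.3]
gripper_width: 11.6
gripper_force: 25.0
```

Emit:
arm_command(motion=[{"offset": [-0.05,-0.003,0],"spin": 0},{"offset": [-0.05,-0.003,0],"spin": 0},{"offset": [-0.035,-0.001,0],"spin": 0},{"offset": [-0.018,0,0],"spin": -0.09},{"offset": [0,0,0],"spin": -0.12}])

```text
time_s: 6.52
ee_pos: [337.4, -289.8, 299.0]
ee_rot: [-180.0, -0.0, 85.5]
force: [0.7, 0.3, -5.3]
gripper_width: 11.9
gripper_force: 25.0
```

Emit:
arm_command(motion=[{"offset": [0,0,0],"spin": -0.12},{"offset": [0,0,0],"spin": -0.05},{"offset": [0,0,0],"spin": 0},{"offset": [0,0,0],"spin": 0}])

```text
time_s: 7.02
ee_pos: [338.1, -288.7, 299.0]
ee_rot: [180.0, -0.0, 95.1]
force: [1.0, 0.4, -5.2]
gripper_width: 11.8
gripper_force: 25.0
```

```bash
python3 - <<'E'
from h import *
img,d,W,s=wcloud();cv2.imwrite('pics/w2.png',img);np.savez('pics/w2.npz',img=img,W=W);print(s['ee_pos'],s['ee_rot'],s['gripper_width'])
Z=W[...,2];g=img.astype(int).sum(2)
box=(abs(W[...,0]-538)<90)&(abs(W[...,1]+292)<135)
P=W[box&(abs(Z)<3)];print('table',len(P),np.median(P[:,2]))
for a,b in((4,9),(15,21),(25,34),(4,34)):
    P=W[box&(Z>a)&(Z<b)];print(a,b,len(P),np.median(P[:,2]),cv2.minAreaRect(P[:,:2].astype(np.float32)))
# held plate
T=W-s['ee_pos'];P=W[(abs(T[...,0])<120)&(abs(T[...,1])<130)&(T[...,2]<-30)&(T[...,2]>-60)&(g>300)]
print('plate',len(P),np.median(P[:,2]),cv2.minAreaRect(P[:,:2].astype(np.float32)))
E
```

```text
[ 338.1 -288.7  299. ] [180.   -0.   95.1] 11.80270171889237
table 3871 -0.18356119675922855
4 9 10977 5.817499944173335 ((531.5198974609375, -291.9950866699219), (125.21661376953125, 227.36561584472656), 5.310491561889648)
15 21 2938 17.713795543686786 ((527.827880859375, -293.29925537109375), (118.305419921875, 229.61990356445312), 5.200901985168457)
25 34 2971 29.676805437567054 ((594.9557495117188, -286.9708251953125), (28.19264030456543, 230.25343322753906), 5.1019392013549805)
4 34 17269 6.496239137545615 ((539.0321655273438, -292.11248779296875), (140.69281005859375, 230.26629638671875), 5.256682395935059)
plate 29010 253.21398470348328 ((337.0403137207031, -278.88494873046875), (110.7118911743164, 179.67344665527344), 5.019057273864746)
```

View pics/w2.png

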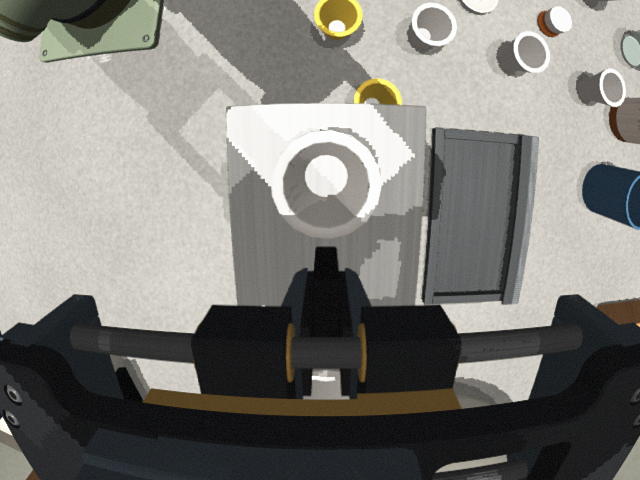

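The wrist view shows the dock clear to the right at (430–535, 130–305), lip on its right. The plate is held level, centred on the TCP. Next I'll set it over the near ridge, shifted 25 mm toward the robot.

Emit:
arm_command(motion=[{"offset": [-0.0053,0.0437,0.01],"spin": -0.002},{"offset": [-0.0053,0.0437,0.02],"spin": 0},{"offset": [-0.0053,0.0437,0.03],"spin": 0},{"offset": [-0.0053,0.0437,0.04],"spin": 0},{"offset": [0,0,0.05],"spin": 0}])

```text
time_s: 7.7
ee_pos: [518.5, -294.5, 148.0]
ee_rot: [179.7, 0.1, 95.4]
force: [-0.6, 0.8, -6.3]
gripper_width: 12.1
gripper_force: 25.0
```

Emit:
arm_command(motion=[{"offset": [0,0,0.03],"spin": 0},{"offset": [0,0,0.02],"spin": 0},{"offset": [0,0,0.01],"spin": 0},{"offset": [0,0,0],"spin": 0},{"offset": [0,0,0],"spin": 0}])

```text
time_s: 8.32
ee_pos: [515.0, -294.5, 90.0]
ee_rot: [179.9, 0.1, 95.3]
force: [0.4, -0.7, -4.8]
gripper_width: 11.7
gripper_force: 25.0
```

```bash
python3 - <<'E'
from h import *
goto(514.1,-294.4,74,95.2)
E
```

```text
from [ 515.  -294.5   90. ] 95.26451937818145 off mm [ 0.2 -1.  16. ] spin 0.0011
```

Emit:
arm_command(motion=[{"offset": [0,-0.001,0.008],"spin": 0},{"offset": [0,0,0.007],"spin": 0},{"offset": [0,0,0.003],"spin": 0},{"offset": [0,0,0],"spin": 0}])

```text
time_s: 8.82
ee_pos: [513.4, -294.0, 71.6]
ee_rot: [180.0, -0.0, 95.3]
force: [-1.0, 1.4, 1.7]
gripper_width: 11.7
gripper_force: 25.0
```

Emit:
arm_command(motion=[{"offset": [0,0,0.001],"spin": 0},{"offset": [0,0,0.001],"spin": 0},{"offset": [0,0.001,0.001],"spin": 0},{"offset": [0,0.001,0.001],"spin": 0},{"offset": [0,0.001,0.001],"spin": 0}], newtons=4)

```text
time_s: 9.45
ee_pos: [516.8, -294.2, 66.3]
ee_rot: [179.9, 0.1, 95.3]
force: [1.0, -1.0, 3.7]
gripper_width: 14.6
gripper_force: 4.1
```

```bash
cat > pl.py <<'E'
from h import *
img,d,W,s=wcloud();print(s['ee_pos'],s['force'],s['gripper_width'])
c=np.array([539,-292.1]);dx=np.array([.9959,.0906]);dy=np.array([-.0906,.9959])
Z=W[...,2];g=img.astype(int).sum(2)
X=(W[...,:2]-c)@dx;Y=(W[...,:2]-c)@dy
k=(Y<100)&(Y>20)&(abs(X)<90)&(Z>5)&(Z<45)&(g>300)
k&=np.hypot(X-((s['ee_pos'][:2]-c)@dx),Y-60-((s['ee_pos'][:2]-c)@dy))>33
P=np.c_[X[k],Y[k],Z[k]]
A=np.c_[P[:,0],P[:,1],np.ones(len(P))]
for _ in range(4):
    f=np.linalg.lstsq(A,P[:,2],rcond=None)[0]; r=abs(A@f-P[:,2])<2.5; A,P=A[r],P[r]
print('n',len(P),'slopes deg',np.degrees(np.arctan(f[:2])),'z top at dock centre',f[2],'X range',np.percentile(P[:,0],[.5,99.5]),'Ymax',np.percentile(P[:,1],99.5))
import sys; cv2.imwrite(f'pics/{sys.argv[1]}.png',img)
E
python3 pl.py p1
```

```text
[ 516.8 -294.2   66.3] [ 1.  -1.   3.7] 14.57429864777417
n 8210 slopes deg [-7.5  0.3] z top at dock centre 17.850286808960313 X range [-82.5   1.7] Ymax 99.12333299214885
```

The plate is tilted 7.5° with its far edge on the floor. I'll slide it under the lip now.

Emit:
arm_command(motion=[{"offset": [0,0.006,0.0003],"spin": 0},{"offset": [0,0.006,0.0003],"spin": 0},{"offset": [0,0.006,0.0003],"spin": 0},{"offset": [0,0.005,0.0003],"spin": 0},{"offset": [0,0,0],"spin": 0}])

```text
time_s: 10.12
ee_pos: [540.0, -291.4, 64.2]
ee_rot: [179.9, -0.0, 95.3]
force: [1.1, 0.6, -1.3]
gripper_width: 13.6
gripper_force: 3.9
```

```bash
python3 pl.py p2
```

```text
[ 540.  -291.4   64.2] [ 1.1  0.6 -1.3] 13.641810202093124
n 11847 slopes deg [-6.   0.2] z top at dock centre 19.382841186496993 X range [-57.8  44.9] Ymax 99.6340459680843
```

Emit:
arm_command(motion=[{"offset": [0,0.002,0],"spin": 0},{"offset": [0,0.001,0],"spin": 0},{"offset": [0,0,0.002],"spin": 0},{"offset": [0,0,0.002],"spin": 0},{"offset": [0,0,0],"spin": 0}])

```text
time_s: 10.8
ee_pos: [542.0, -291.7, 61.0]
ee_rot: [-180.0, 0.0, 95.3]
force: [-2.4, 0.4, 1.4]
gripper_width: 12.0
gripper_force: 4.0
```

```bash
python3 pl.py p3
```

```text
[ 542.  -291.7   61. ] [-2.4  0.4  1.4] 11.999169360978007
n 10695 slopes deg [0.3 0.2] z top at dock centre 13.737523970650978 X range [-51.8  45.2] Ymax 99.4561014831689
```

Emit:
arm_command(motion=[{"offset": [0,0,0],"spin": 0},{"offset": [0,0,0],"spin": 0},{"offset": [0,0,-0.04],"spin": 0},{"offset": [0,0,-0.06],"spin": 0},{"offset": [0,0,-0.06],"spin": 0}], jaw=0.05)

```text
time_s: 11.48
ee_pos: [542.4, -291.2, 222.2]
ee_rot: [180.0, -0.0, 95.3]
force: [0.6, -0.6, 0.6]
gripper_width: 50.0
gripper_force: 0.0
```

Emit:
arm_command(motion=[{"offset": [-0.02,0,-0.03],"spin": 0},{"offset": [-0.04,0,0],"spin": 0},{"offset": [0,0,0],"spin": 0},{"offset": [0,0,0],"spin": 0}], jaw=0.09)

```text
time_s: 11.98
ee_pos: [547.6, -350.7, 250.0]
ee_rot: [-180.0, -0.1, 95.3]
force: [0.9, 0.4, -0.2]
gripper_width: 87.1
gripper_force: 0.0
```

```bash
cat >> h.py <<'E'
def rim(W,c,h,R,bright=None,tol=4):
    c=np.array(c,float); Z=W[...,2]
    P=W[(np.hypot(W[...,0]-c[0],W[...,1]-c[1])<R+14)&(abs(Z-h)<tol)]
    for _ in range(6):
        k=abs(np.hypot(*(P[:,:2]-c).T)-(R-3))<6; 
        if k.sum()<30: return None
        c=np.array(circ(P[k])[:2])
    return c,round(circ(P[k])[2],1),int(k.sum()),round(float(P[k][:,2].mean()),1)
E
python3 pl.py p4
python3 - <<'E'
from h import *
img,d,W,s=wcloud();print(s['ee_pos'])
c=np.array([541.5,-291.9]);dy=np.array([-.0906,.9959])
print('wide',rim(W,c-60*dy,64,30.5)); print('narrow',rim(W,c+60*dy,54,25))
img,d,W=cloud('top'); np.savez('pics/top1.npz',img=img,W=W)
for p in ((691.6,77.4),(568.7,77.7),(440,68.4)): print('W',rim(W,p,80.5,33))
for p in ((687.3,-84.3),(554.3,-75.2),(432.7,-71.1)): print('N',rim(W,p,66,26))
Z=W[...,2]
for (u,v) in((396,150),(260,165),(340,145),(447,160),(348,222),(345,275)):
    P=W[v-25:v+25,u-25:u+25].reshape(-1,3);P=P[P[:,2]>12];print(u,v,np.percentile(P,[3,97],axis=0).round(0).tolist())
E
```

```text
[ 547.6 -350.7  250. ] [ 0.9  0.4 -0.2] 87.14368894513869
n 2384 slopes deg [1.3 0.1] z top at dock centre 14.465885451098453 X range [-51.3   5.3] Ymax 99.12746947252468
[ 547.6 -350.4  250.1]
wide (array([ 547.3, -351.1]), np.float64(27.1), 1142, 63.3)
narrow (array([ 536.4, -232.5]), np.float64(21.5), 920, 53.3)
W (array([691.7,  77.5]), np.float64(29.4), 247, 80.8)
W (array([568.7,  77.6]), np.float64(29.2), 267, 80.7)
W (array([440. ,  68.4]), np.float64(29.1), 286, 81.0)
N (array([687.3, -84.2]), np.float64(22.6), 186, 65.9)
N (array([554.2, -75.2]), np.float64(22.3), 193, 66.1)
N (array([432.7, -71.1]), np.float64(22.4), 210, 66.1)
396 150 [[740.0, -135.0, 22.0], [788.0, -76.0, 152.0]]
260 165 [[708.0, 155.0, 24.0], [759.0, 216.0, 162.0]]
340 145 [[754.0, -20.0, 17.0], [816.0, 37.0, 92.0]]
447 160 [[706.0, -257.0, 17.0], [801.0, -185.0, 102.0]]
348 222 [[561.0, -20.0, 27.0], [632.0, 50.0, 83.0]]
345 275 [[449.0, -20.0, 12.0], [526.0, 56.0, 83.0]]
```

Emit:
arm_command(motion=[{"offset": [0.035,0.004,0],"spin": 0},{"offset": [0.055,0.007,0],"spin": 0},{"offset": [0.06,0.007,0],"spin": 0},{"offset": [0.055,0.006,0],"spin": 0},{"offset": [0.034,0.004,0],"spin": 0}], jaw=0.0905)

```text
time_s: 12.75
ee_pos: [553.1, -107.4, 251.0]
ee_rot: [180.0, -0.0, 95.4]
force: [-0.1, -0.3, -0.4]
gripper_width: 90.4
gripper_force: 0.0
```

Emit:
arm_command(motion=[{"offset": [0,0,0],"spin": 0}])

```text
time_s: 12.88
ee_pos: [553.4, -107.8, 251.0]
ee_rot: [180.0, -0.0, 95.5]
force: [-1.9, -0.9, 0.1]
gripper_width: 90.4
gripper_force: 0.0
```

```bash
cat > look.py <<'E'
from h import *
import sys
img,d,W,s=wcloud();print('tcp',s['ee_pos'],s['ee_rot'],s['gripper_width'])
for p in ((691.6,76),(568.7,76.),(440,67)): print('W',rim(W,p,80,33))
for p in ((687.3,-85),(554.3,-76),(432.7,-72)): print('N',rim(W,p,65,26))
print('cupW',rim(W,(547.3,-351.1),63.3,30.5),'cupN',rim(W,(536.4,-232.5),53.3,25))
E
python3 look.py
```

```text
tcp [ 553.4 -107.8  251. ] [180.   -0.   95.5] 90.37325966351585
W (array([693.8,  78.1]), np.float64(29.4), 1125, 79.2)
W (array([571.2,  78.2]), np.float64(29.2), 1074, 79.2)
W (array([442.9,  69. ]), np.float64(29.2), 1061, 79.1)
N (array([689.3, -83. ]), np.float64(22.4), 816, 64.2)
N (array([556.6, -74.2]), np.float64(22.4), 989, 64.3)
N (array([435.4, -69.8]), np.float64(22.4), 883, 64.3)
cupW (array([ 545.4, -347.8]), np.float64(25.2), 191, 63.0) cupN (array([ 536.1, -230.3]), np.float64(21.2), 437, 53.2)
```

Emit:
arm_command(motion=[{"offset": [0.033,0.0064,0.02],"spin": 0},{"offset": [0,0,0.05],"spin": 0},{"offset": [0,0,0.055],"spin": 0},{"offset": [0,0,0.05],"spin": 0},{"offset": [0,0,0.022],"spin": 0}])

```text
time_s: 13.55
ee_pos: [555.1, -78.1, 50.7]
ee_rot: [-179.7, -0.0, 95.2]
force: [-0.1, 0.4, 0.4]
gripper_width: 90.1
gripper_force: 0.0
```

Emit:
arm_command(motion=[{"offset": [0,0,0],"spin": 0},{"offset": [0,0,0],"spin": 0},{"offset": [0,0,0],"spin": 0},{"offset": [0,0,0],"spin": 0},{"offset": [0,0,0],"spin": 0}], jaw=0.03, newtons=10)

```text
time_s: 14.18
ee_pos: [557.5, -77.2, 54.6]
ee_rot: [179.9, 0.0, 95.3]
force: [-0.7, -0.2, 3.9]
gripper_width: 49.8
gripper_force: 10.0
```

Emit:
arm_command(motion=[{"offset": [0,0,0],"spin": 0},{"offset": [0,0,-0.005],"spin": 0},{"offset": [0,0,-0.02],"spin": 0},{"offset": [0,0,-0.05],"spin": 0},{"offset": [0,0,-0.055],"spin": 0}])

```text
time_s: 14.8
ee_pos: [556.2, -77.0, 184.2]
ee_rot: [-179.8, -0.0, 95.3]
force: [0.2, -0.2, 0.2]
gripper_width: 50.1
gripper_force: 10.0
```

```bash
cat > held.py <<'E'
from h import *
import sys
h,R=(80,33) if sys.argv[1]=='W' else (65,26)
img,d,W,s=wcloud();p=s['ee_pos'];print('tcp',p,s['ee_rot'],s['gripper_width'],s['gripper_force'],s['force'])
yaw=np.radians(s['ee_rot'][2]);tx=np.array([np.cos(yaw),np.sin(yaw)]);ty=np.array([tx[1],-tx[0]])
r=rim(W,p[:2],p[2]+11,R,tol=7); print('held rim',r, 'rel tx,ty',(r[0]-p[:2])@tx if r else 0,(r[0]-p[:2])@ty if r else 0)
T=W-p; k=(np.hypot(T[...,0],T[...,1])<R+12)&(T[...,2]>0)&(T[...,2]<25)
print(np.percentile(W[k][:,2],[50,90]) if k.sum() else None)
cv2.imwrite('pics/'+sys.argv[2]+'.png',img)
E
python3 held.py N h1
```

```text
tcp [556.2 -77.  184.2] [-179.8   -0.    95.3] 50.061925445633506 9.999818012584 [ 0.2 -0.2  0.2]
held rim (array([555.5, -72.4]), np.float64(22.5), 3347, 193.8) rel tx,ty 4.596984384186577 -0.21397983173508023
[194.  202.7]
```

View pics/h1.png

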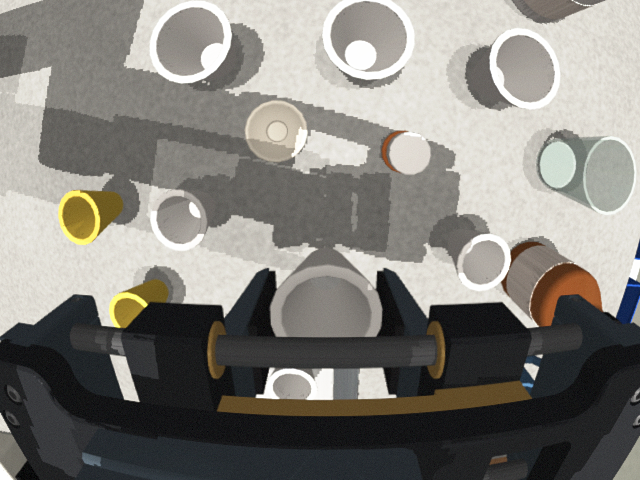

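The picture shows the narrow sleeve held between the fingers at about (326,300). I'll check whether it hangs upright.

```bash
cat >> h.py <<'E'
def rimplane(W,p,R,lo=2,hi=18):
    """rim of held/placed sleeve near p (3-vector rim centre): top surface ring points plane"""
    T=W-np.array(p); rr=np.hypot(T[...,0],T[...,1]); k=(rr>R-7)&(rr<R+2)&(abs(T[...,2])<8)
    P=W[k]; A=np.c_[P[:,:2]-p[:2],np.ones(len(P))]
    for _ in range(8):
        f=np.linalg.lstsq(A,P[:,2],rcond=None)[0]; r=(P[:,2]-A@f); q=(r>-1.5)&(r<2.5)
        if q.sum()<50: break
        A,P=A[q],P[q]
    return np.degrees(np.arctan(f[:2])),f[2],len(P)
E
python3 - <<'E'
from h import *
img,d,W,s=wcloud();p=s['ee_pos']
c=np.array([555.5,-72.4,193.8]);print(rimplane(W,c,26))
T=W-c;rr=np.hypot(T[...,0],T[...,1])
for a in range(-180,180,30):
    an=np.degrees(np.arctan2(T[...,1],T[...,0]));k=(rr<29)&(rr>19)&(abs((an-a+180)%360-180)<15)&(T[...,2]>-12)&(T[...,2]<14)
    Q=W[k][:,2]; print(a,k.sum(),np.percentile(Q,[50,90,98]) if k.sum() else '')
# outer wall axis: points below rim
for h in (-20,-35,-50):
    k=(rr<30)&(abs(T[...,2]-h)<3);Q=W[k]
    if len(Q)>20: print(h,len(Q),circ(Q))
E
```

```text
(array([ 1.4, 11.5]), np.float64(195.2534598217089), 311)
-180 212 [201.7 205.4 207.5]
-150 161 [202.5 204.  206.6]
-120 3 [193.  193.2 193.2]
-90 69 [187.7 190.5 191.8]
-60 259 [186.8 190.7 192.4]
-30 516 [192.4 202.2 203.1]
0 578 [201.6 203.2 203.8]
30 398 [202.4 203.4 203.8]
60 467 [202.2 203.3 203.6]
90 393 [201.8 203.  203.6]
120 197 [201.9 203.  203.5]
150 441 [198.7 205.  207.1]
-20 603 (np.float64(559.6684791982161), np.float64(-71.81963944401855), np.float64(16.442734665601467))
-35 352 (np.float64(559.6461066699424), np.float64(-71.65745012539128), np.float64(13.680538976328016))
-50 27 (np.float64(560.5537629092748), np.float64(-73.95087092807307), np.float64(13.282574873912287))
```

```bash
python3 - <<'E'
from h import *
img,d,W,s=wcloud();p=s['ee_pos'];print(p,s['gripper_width'])
T=W-p
for h in range(-50,24,4):
    k=(np.hypot(T[...,0],T[...,1]-4)<32)&(abs(T[...,2]-h)<1.5);Q=W[k]
    if len(Q)>20: print(h,len(Q),np.array(circ(Q))-[p[0],p[1],0], 'ymax',np.percentile(Q[:,1],98)-p[1])
im=img[220:400,200:450];cv2.imwrite('pics/c1.png',cv2.resize(im,None,fx=3,fy=3))
E
```

```text
[560.5 -77.6 190. ] 49.92383295365006
-42 357 [-0.5  4.9  9.6] ymax 17.50132143893896
-38 142 [-0.8  5.7 12.9] ymax 18.56975583417674
-34 180 [-0.8  5.8 13.6] ymax 19.708364293330987
-30 212 [-0.9  5.7 14.3] ymax 20.595843357496
-26 238 [-0.7  5.7 15.1] ymax 21.50970299783684
-22 256 [-0.5  5.8 15.8] ymax 22.271130714524837
-18 318 [-0.8  5.6 16.5] ymax 22.912578487007934
-14 364 [-0.9  8.3 19.6] ymax 23.39899673362161
-10 448 [-0.6  9.4 21.4] ymax 24.131837269112232
-6 493 [-1.   8.9 21.7] ymax 25.216631626638744
-2 464 [-0.4  8.9 22.1] ymax 26.0985423510295
2 411 [-0.9  8.5 22.6] ymax 27.011920337368963
6 398 [-0.7  8.5 22.7] ymax 27.93051823222583
10 2474 [-0.6  3.9 22.7] ymax 27.723129372507827
14 159 [-1.3 11.2 26.7] ymax 20.49939748779125
18 157 [-1.4 12.9 26.6] ymax 20.732120515209154
22 155 [-1.1 10.7 26.7] ymax 20.890791772594632
```

View pics/c1.png

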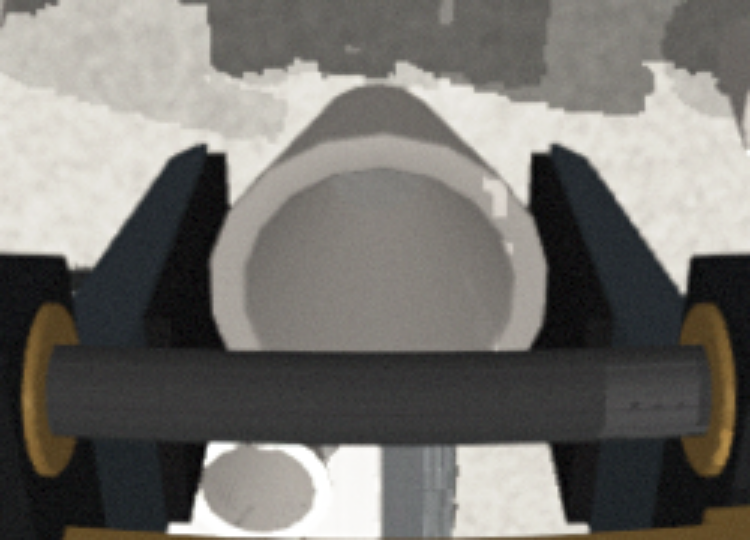

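The sleeve hangs upright, with its rim at TCP+10.5 and about 3 mm off along tool x. Moving over the narrow cup.

Emit:
arm_command(motion=[{"offset": [-0.03,-0.008,0],"spin": 0},{"offset": [-0.045,-0.011,0],"spin": 0},{"offset": [-0.045,-0.011,0],"spin": 0},{"offset": [-0.035,-0.008,0],"spin": 0},{"offset": [0,0,0],"spin": 0}])

```text
time_s: 15.58
ee_pos: [531.9, -236.7, 181.5]
ee_rot: [-179.8, -0.1, 95.1]
force: [0.4, 1.1, -1.7]
gripper_width: 49.6
gripper_force: 10.0
```

Emit:
arm_command(motion=[{"offset": [0,0,0],"spin": 0},{"offset": [0,0,0],"spin": 0}])

```text
time_s: 15.82
ee_pos: [533.3, -233.8, 183.1]
ee_rot: [-179.9, -0.1, 95.3]
force: [0.1, 0.2, -1.3]
gripper_width: 49.7
gripper_force: 10.0
```

```bash
python3 - <<'E'
from h import *
goto(536.7,-235.4,90,95.3)
E
```

```text
from [ 533.3 -233.8  183.1] 95.34612597314454 off mm [-2.   3.4 93.1] spin 0.0008
```

Emit:
arm_command(motion=[{"offset": [-0.002,0.0034,0.02],"spin": 0},{"offset": [0,0,0.03],"spin": 0},{"offset": [0,0,0.018],"spin": 0},{"offset": [0,0,0],"spin": 0},{"offset": [0,0,0],"spin": 0}])

```text
time_s: 16.45
ee_pos: [537.6, -236.3, 116.6]
ee_rot: [179.9, 0.0, 95.3]
force: [-0.2, -0.4, -0.7]
gripper_width: 49.5
gripper_force: 10.0
```

Emit:
arm_command(motion=[{"offset": [0,0,0],"spin": 0},{"offset": [0,0,0],"spin": 0}])

```text
time_s: 16.7
ee_pos: [537.3, -236.8, 116.5]
ee_rot: [179.9, 0.0, 95.3]
force: [-0.3, -0.4, -1.0]
gripper_width: 49.6
gripper_force: 10.0
```

```bash
python3 - <<'E'
from h import *
goto(536.7,-235.4,90,95.3)
E
python3 held.py N h2
```

```text
from [ 537.3 -236.8  116.5] 95.27248505123183 off mm [ 1.5 -0.5 26.5] spin -0.0005
tcp [ 537.3 -236.8  116.5] [179.9   0.   95.3] 49.57145766113471 10.000057714905779 [-0.3 -0.4 -1. ]
held rim (array([ 536.6, -232.3]), np.float64(22.6), 3319, 126.0) rel tx,ty 4.530806334454138 -0.30596385937470383
[126.1 135.2]
```

Emit:
arm_command(motion=[{"offset": [0.0008,0,0.008],"spin": 0},{"offset": [0,0,0.01],"spin": 0},{"offset": [0,0,0.008],"spin": 0},{"offset": [0,0,0.003],"spin": 0},{"offset": [0,0,0],"spin": 0}], newtons=5)

```text
time_s: 17.38
ee_pos: [536.8, -235.8, 86.3]
ee_rot: [-180.0, -0.0, 95.3]
force: [0.2, 0.8, -0.6]
gripper_width: 50.0
gripper_force: 5.0
```

Emit:
arm_command(motion=[{"offset": [0,0,0.001],"spin": 0},{"offset": [0,0,0.001],"spin": 0},{"offset": [0,0,0.001],"spin": 0},{"offset": [0,0,0],"spin": 0}])

```text
time_s: 17.88
ee_pos: [536.8, -235.9, 83.7]
ee_rot: [180.0, -0.0, 95.3]
force: [0.1, -0.8, -1.3]
gripper_width: 49.9
gripper_force: 5.0
```

Emit:
arm_command(motion=[{"offset": [0,0,0.001],"spin": 0},{"offset": [0,0,0.001],"spin": 0},{"offset": [0,0,0],"spin": 0}])

```text
time_s: 18.25
ee_pos: [536.8, -235.8, 81.6]
ee_rot: [-180.0, -0.0, 95.3]
force: [0.0, -0.7, -0.9]
gripper_width: 49.6
gripper_force: 5.0
```

Emit:
arm_command(motion=[{"offset": [0,0,0.001],"spin": 0},{"offset": [0,0,0.001],"spin": 0},{"offset": [0,0,0],"spin": 0}])

```text
time_s: 18.62
ee_pos: [536.8, -235.8, 79.6]
ee_rot: [-180.0, -0.0, 95.3]
force: [-0.0, -1.0, -0.4]
gripper_width: 50.0
gripper_force: 5.0
```

Emit:
arm_command(motion=[{"offset": [0,0,0.001],"spin": 0},{"offset": [0,0,0],"spin": 0}])

```text
time_s: 18.88
ee_pos: [536.9, -235.9, 78.7]
ee_rot: [180.0, -0.0, 95.3]
force: [0.6, -0.6, -1.4]
gripper_width: 50.1
gripper_force: 5.0
```

Emit:
arm_command(motion=[{"offset": [0,0,0.001],"spin": 0},{"offset": [0,0,0],"spin": 0}])

```text
time_s: 19.12
ee_pos: [536.9, -235.8, 77.7]
ee_rot: [180.0, -0.0, 95.3]
force: [-0.9, 0.9, -0.4]
gripper_width: 50.1
gripper_force: 5.0
```

Emit:
arm_command(motion=[{"offset": [0,0,0.001],"spin": 0},{"offset": [0,0,0],"spin": 0},{"offset": [0,0,0],"spin": 0}])

```text
time_s: 19.5
ee_pos: [537.1, -235.9, 77.1]
ee_rot: [180.0, 0.0, 95.3]
force: [-0.6, 0.8, 2.7]
gripper_width: 50.0
gripper_force: 5.0
```

```bash
python3 held.py N h3; python3 - <<'E'
from h import *
for _ in range(1): print(env.state()['force'],env.state()['gripper_width'])
E
```

```text
tcp [ 537.1 -235.9   77.1] [180.    0.   95.3] 50.01792838387696 5.000090159785486 [-0.6  0.8  2.7]
held rim (array([ 536.4, -231.2]), np.float64(22.6), 3394, 86.8) rel tx,ty 4.764030824599334 -0.28826576835235174
[87.  95.6]
[0.3 2.2 2.6] 50.053364921026564
```

Contact at 2.7 N with the sleeve's bottom about 23 mm up, as expected. Releasing it and going to look at the next narrow one.

Emit:
arm_command(motion=[{"offset": [0,0,0],"spin": 0},{"offset": [0,0,0],"spin": 0},{"offset": [0,0,0],"spin": 0},{"offset": [0,0,0],"spin": 0},{"offset": [0,0,-0.01],"spin": 0}], jaw=0.09)

```text
time_s: 20.18
ee_pos: [536.3, -235.7, 86.3]
ee_rot: [-179.9, -0.1, 95.3]
force: [1.2, 0.2, 0.2]
gripper_width: 90.2
gripper_force: 0.0
```

Emit:
arm_command(motion=[{"offset": [0,0,-0.03],"spin": 0},{"offset": [0,0,-0.05],"spin": 0},{"offset": [0,0,-0.05],"spin": 0},{"offset": [0.02,-0.01,-0.033],"spin": 0},{"offset": [0.04,-0.028,0],"spin": 0}])

```text
time_s: 20.8
ee_pos: [495.6, -180.4, 253.4]
ee_rot: [179.6, 0.2, 95.2]
force: [0.1, 0.1, -0.9]
gripper_width: 89.6
gripper_force: 0.0
```

Emit:
arm_command(motion=[{"offset": [0.045,-0.03,0],"spin": 0},{"offset": [0.03,-0.022,0],"spin": 0},{"offset": [0,0,0],"spin": 0},{"offset": [0,0,0],"spin": 0},{"offset": [0,0,0],"spin": 0}])

```text
time_s: 21.42
ee_pos: [435.7, -110.5, 249.9]
ee_rot: [180.0, 0.0, 95.2]
force: [-0.0, -1.2, 0.1]
gripper_width: 90.0
gripper_force: 0.0
```

```bash
cat > look.py <<'E'
from h import *
img,d,W,s=wcloud();print('tcp',s['ee_pos'],s['ee_rot'],s['gripper_width'])
for n,h,R,ps in (('W',79.2,33,((693.8,78.),(571.2,78.),(442.9,69.))),('N',64.2,26,((689.3,-83),(556.6,-74.2),(435.4,-69.8)))):
    for p in ps: print(n,p,rim(W,p,h,R))
for k in range(3): print('stack',k,'W',rim(W,(547.3,-351.1),105+30*k,33,tol=8),'N',rim(W,(536.4,-232.4),89+30*k,26,tol=8))
cv2.imwrite('pics/look.png',img)
E
python3 look.py
```

```text
tcp [ 435.7 -110.5  249.9] [180.    0.   95.2] 90.01776376082815
W (693.8, 78.0) (array([693.3,  78. ]), np.float64(29.5), 867, 78.8)
W (571.2, 78.0) (array([570.5,  78.4]), np.float64(29.4), 1191, 79.0)
W (442.9, 69.0) (array([442.2,  68.6]), np.float64(29.1), 1317, 79.1)
N (689.3, -83) (array([688.8, -83.2]), np.float64(22.6), 632, 63.9)
N (556.6, -74.2) None
N (435.4, -69.8) (array([434.7, -70. ]), np.float64(22.3), 1016, 64.2)
stack 0 W None N (array([ 535.4, -232.2]), np.float64(23.5), 161, 86.2)
stack 1 W None N None
stack 2 W None N None
```

Emit:
arm_command(motion=[{"offset": [0.02,0.0013,0],"spin": 0},{"offset": [0.0204,0.0014,0.046],"spin": 0},{"offset": [0,0,0.06],"spin": 0},{"offset": [0,0,0.06],"spin": 0},{"offset": [0,0,0.03],"spin": 0}])

```text
time_s: 22.1
ee_pos: [432.5, -69.3, 50.7]
ee_rot: [-179.7, -0.1, 95.2]
force: [-0.1, -0.2, 0.0]
gripper_width: 89.9
gripper_force: 0.0
```

Emit:
arm_command(motion=[{"offset": [0,0,0],"spin": 0},{"offset": [0,0,0],"spin": 0},{"offset": [0,0,0],"spin": 0}])

```text
time_s: 22.48
ee_pos: [435.2, -69.6, 55.2]
ee_rot: [179.8, 0.0, 95.3]
force: [0.7, 0.6, -0.1]
gripper_width: 90.0
gripper_force: 0.0
```

Emit:
arm_command(motion=[{"offset": [0,0,0],"spin": 0},{"offset": [0,0,0],"spin": 0},{"offset": [0,0,0],"spin": 0},{"offset": [0,0,0],"spin": 0},{"offset": [0,0,0],"spin": 0}], jaw=0.03, newtons=10)

```text
time_s: 23.1
ee_pos: [433.9, -69.2, 53.8]
ee_rot: [180.0, -0.0, 95.3]
force: [0.7, 0.4, 0.5]
gripper_width: 50.0
gripper_force: 10.0
```

Emit:
arm_command(motion=[{"offset": [0,0,-0.005],"spin": 0},{"offset": [0,0,-0.02],"spin": 0},{"offset": [0,0,-0.05],"spin": 0},{"offset": [0,0,-0.05],"spin": 0},{"offset": [0,0,-0.02],"spin": 0}])

```text
time_s: 23.72
ee_pos: [435.0, -69.5, 201.9]
ee_rot: [179.7, 0.1, 95.3]
force: [-0.7, 0.4, -0.9]
gripper_width: 50.0
gripper_force: 10.0
```

Emit:
arm_command(motion=[{"offset": [-0.025,0.0126,0],"spin": 0},{"offset": [-0.04,0.02,0],"spin": 0},{"offset": [-0.045,0.023,0],"spin": 0},{"offset": [-0.04,0.02,0],"spin": 0},{"offset": [-0.021,0.011,0],"spin": 0}])

```text
time_s: 24.35
ee_pos: [536.5, -233.5, 198.4]
ee_rot: [-180.0, 0.0, 95.2]
force: [0.1, 0.9, 0.5]
gripper_width: 50.0
gripper_force: 10.0
```

Emit:
arm_command(motion=[{"offset": [0,0,0],"spin": 0},{"offset": [0,0,0],"spin": 0},{"offset": [0,0,0],"spin": 0}])

```text
time_s: 24.72
ee_pos: [535.2, -230.6, 198.9]
ee_rot: [-180.0, -0.0, 95.3]
force: [0.3, 0.4, -0.5]
gripper_width: 49.8
gripper_force: 10.0
```

```bash
python3 held.py N h4; python3 -c "
from h import *
goto(536.5,-232.6,110,95.2)"
```

```text
tcp [ 535.2 -230.6  198.9] [-180.    -0.    95.3] 49.79563524668819 9.999981904984452 [ 0.3  0.4 -0.5]
held rim (array([ 534.9, -230.6]), np.float64(22.7), 3039, 209.2) rel tx,ty -0.019708221625136087 -0.2575016667212494
[209.5 217.8]
from [ 535.3 -230.7  199. ] 95.32355350080626 off mm [-2.  1. 89.] spin 0.0022
```

Emit:
arm_command(motion=[{"offset": [-0.002,0.001,0.015],"spin": 0},{"offset": [0,0,0.02],"spin": 0},{"offset": [0,0,0.014],"spin": 0},{"offset": [0,0,0],"spin": 0},{"offset": [0,0,0],"spin": 0}], newtons=6)

```text
time_s: 25.4
ee_pos: [537.3, -233.6, 150.1]
ee_rot: [180.0, 0.0, 95.3]
force: [-0.0, -0.1, -0.1]
gripper_width: 49.9
gripper_force: 6.0
```

Emit:
arm_command(motion=[{"offset": [0,0,0.012],"spin": 0},{"offset": [0,0,0.012],"spin": 0},{"offset": [0,0,0.008],"spin": 0},{"offset": [0,0,0],"spin": 0},{"offset": [0,0,0],"spin": 0}])

```text
time_s: 26.02
ee_pos: [537.2, -233.5, 117.9]
ee_rot: [180.0, 0.0, 95.3]
force: [-0.1, -0.2, -0.5]
gripper_width: 50.1
gripper_force: 6.0
```

Emit:
arm_command(motion=[{"offset": [0,0,0.002],"spin": 0},{"offset": [0,0,0.001],"spin": 0},{"offset": [0,0,0.001],"spin": 0},{"offset": [0,0,0],"spin": 0}], newtons=5)

```text
time_s: 26.52
ee_pos: [536.9, -233.5, 113.7]
ee_rot: [-180.0, -0.0, 95.3]
force: [-0.4, 0.3, -1.6]
gripper_width: 50.4
gripper_force: 5.0
```

Emit:
arm_command(motion=[{"offset": [0,0,0.001],"spin": 0},{"offset": [0,0,0.001],"spin": 0},{"offset": [0,0,0.001],"spin": 0},{"offset": [0,0,0],"spin": 0}])

```text
time_s: 27.02
ee_pos: [536.8, -233.4, 110.6]
ee_rot: [-180.0, -0.0, 95.3]
force: [-1.7, 0.6, -1.5]
gripper_width: 50.3
gripper_force: 5.0
```

Emit:
arm_command(motion=[{"offset": [0,0,0.001],"spin": 0},{"offset": [0,0,0.0],"spin": 0},{"offset": [0,0,0],"spin": 0}])

```text
time_s: 27.4
ee_pos: [536.8, -233.4, 109.6]
ee_rot: [-180.0, -0.0, 95.3]
force: [-0.3, -0.1, -1.2]
gripper_width: 50.5
gripper_force: 5.0
```

Emit:
arm_command(motion=[{"offset": [0,0,0.001],"spin": 0},{"offset": [0,0,0],"spin": 0},{"offset": [0,0,0],"spin": 0}])

```text
time_s: 27.78
ee_pos: [536.8, -233.4, 108.6]
ee_rot: [-180.0, -0.0, 95.3]
force: [-1.4, 0.9, 0.7]
gripper_width: 50.1
gripper_force: 5.0
```

Emit:
arm_command(motion=[{"offset": [0,0,0.001],"spin": 0},{"offset": [0,0,0],"spin": 0},{"offset": [0,0,0],"spin": 0}])

```text
time_s: 28.15
ee_pos: [537.0, -233.5, 107.7]
ee_rot: [180.0, -0.0, 95.3]
force: [-1.7, 0.5, -0.3]
gripper_width: 50.0
gripper_force: 5.0
```

Emit:
arm_command(motion=[{"offset": [0,0,0.001],"spin": 0},{"offset": [0,0,0],"spin": 0},{"offset": [0,0,0],"spin": 0}])

```text
time_s: 28.52
ee_pos: [537.0, -233.4, 106.7]
ee_rot: [180.0, -0.0, 95.3]
force: [-2.4, 1.0, -1.1]
gripper_width: 49.9
gripper_force: 5.0
```

```bash
python3 -c "
from h import *
print(env.state()['force'])
for i in range(3):
    env.grab_frame('top'); print(env.state()['force'])"
```

```text
[-2.4  1.  -1.1]
[-1.   0.9 -0.7]
[-0.3  1.1 -0.1]
[-1.8  1.1  0.8]
```

Emit:
arm_command(motion=[{"offset": [0,-0.0006,0.001],"spin": 0},{"offset": [0,0,0],"spin": 0},{"offset": [0,0,0],"spin": 0}])

```text
time_s: 29.05
ee_pos: [536.5, -233.5, 105.8]
ee_rot: [180.0, -0.0, 95.3]
force: [-0.6, 1.4, 0.4]
gripper_width: 50.1
gripper_force: 5.0
```

```bash
cat > f.py <<'E'
from h import *
F=[env.state()['force']]
for i in range(3): env.grab_frame('top'); F.append(env.state()['force'])
print('F',np.mean(F,0),env.state()['ee_pos'],env.state()['gripper_width'])
E
python3 f.py
```

```text
F [-0.6  1.5  0.7] [ 536.5 -233.5  105.8] 50.02284863574555
```

Emit:
arm_command(motion=[{"offset": [0.0007,0,0.0005],"spin": 0},{"offset": [0,0,0],"spin": 0},{"offset": [0,0,0],"spin": 0}])

```text
time_s: 29.58
ee_pos: [536.4, -232.9, 105.3]
ee_rot: [180.0, 0.0, 95.3]
force: [-1.5, 0.0, 0.8]
gripper_width: 49.7
gripper_force: 5.0
```

```bash
python3 f.py; python3 held.py N h5
```

```text
F [-0.7  0.5  0.3] [ 536.4 -232.9  105.2] 50.03291461211228
tcp [ 536.4 -232.9  105.2] [180.    0.   95.3] 50.03291461211228 5.000022299063858 [-0.4 -0.1  0.7]
held rim (array([ 536. , -232.3]), np.float64(22.6), 3071, 115.9) rel tx,ty 0.6648415940506754 -0.3255729259752468
[116.4 124.2]
```

Emit:
arm_command(motion=[{"offset": [0,0,0],"spin": 0},{"offset": [0,0,0],"spin": 0},{"offset": [0,0,0],"spin": 0},{"offset": [0,0,0],"spin": 0},{"offset": [0,0,-0.01],"spin": 0}], jaw=0.09)

```text
time_s: 30.4
ee_pos: [535.8, -232.6, 114.9]
ee_rot: [-179.9, -0.1, 95.3]
force: [0.5, 1.3, 0.8]
gripper_width: 90.1
gripper_force: 0.0
```

Emit:
arm_command(motion=[{"offset": [0,0,-0.03],"spin": 0},{"offset": [0,0,-0.05],"spin": 0},{"offset": [0,0,-0.05],"spin": 0},{"offset": [0.02,0.02,-0.01],"spin": 0},{"offset": [0.035,0.035,0],"spin": 0}])

```text
time_s: 31.02
ee_pos: [586.6, -173.7, 258.2]
ee_rot: [179.8, 0.1, 95.1]
force: [0.5, -0.6, 0.5]
gripper_width: 90.0
gripper_force: 0.0
```

Emit:
arm_command(motion=[{"offset": [0.04,0.04,0],"spin": 0},{"offset": [0.03,0.03,0],"spin": 0},{"offset": [0.013,0.012,0],"spin": -0.1},{"offset": [0,0,0],"spin": -0.18},{"offset": [0,0,0],"spin": -0.18}])

```text
time_s: 31.65
ee_pos: [660.2, -82.4, 255.8]
ee_rot: [180.0, 0.0, 122.0]
force: [0.1, 0.8, -0.1]
gripper_width: 90.2
gripper_force: 0.0
```

Emit:
arm_command(motion=[{"offset": [0,0,0],"spin": -0.18},{"offset": [0,0,0],"spin": -0.18},{"offset": [0,0,0],"spin": -0.18},{"offset": [0,0,0],"spin": -0.18},{"offset": [0,0,0],"spin": -0.18}])

```text
time_s: 32.28
ee_pos: [660.0, -82.8, 256.0]
ee_rot: [180.0, 0.0, 173.5]
force: [0.0, -0.7, 0.2]
gripper_width: 90.0
gripper_force: 0.0
```

Emit:
arm_command(motion=[{"offset": [0,0,0],"spin": -0.118},{"offset": [0,0,0],"spin": 0},{"offset": [0,0,0],"spin": 0},{"offset": [0,0,0],"spin": 0}])

```text
time_s: 32.78
ee_pos: [660.0, -82.8, 255.4]
ee_rot: [180.0, 0.0, 179.9]
force: [-0.1, -0.7, -0.2]
gripper_width: 90.0
gripper_force: 0.0
```

```bash
python3 look.py; python3 -c "
from h import *
goto(688.8,-83.2,54,180)"
```

```text
tcp [660.  -82.8 255.4] [180.    0.  179.9] 89.95629081632461
W (693.8, 78.0) (array([694.1,  77.8]), np.float64(29.5), 1048, 79.0)
W (571.2, 78.0) (array([571.4,  78.2]), np.float64(29.3), 1185, 79.0)
W (442.9, 69.0) (array([443.4,  68.9]), np.float64(29.3), 614, 79.0)
N (689.3, -83) (array([689.4, -83.4]), np.float64(22.3), 883, 64.2)
N (556.6, -74.2) None
N (435.4, -69.8) None
stack 0 W None N (array([ 537.5, -227.5]), np.float64(19.9), 765, 88.4)
stack 1 W None N (array([ 536.4, -231.9]), np.float64(22.4), 1108, 114.9)
stack 2 W None N None
from [660.  -82.8 255.3] 179.91392080639048 off mm [-28.7  -0.3 201.3] spin -0.0015
```

View pics/look.png

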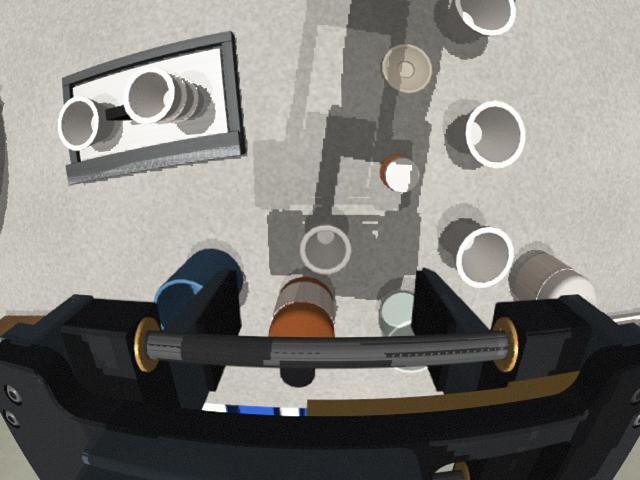

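The picture shows two narrow sleeves stacked straight in the dock cup at (155,95), with the target sleeve at (325,248).

Emit:
arm_command(motion=[{"offset": [-0.015,-0.0003,0],"spin": 0},{"offset": [-0.0144,-0.0003,0.041],"spin": 0},{"offset": [0,0,0.06],"spin": 0},{"offset": [0,0,0.06],"spin": 0},{"offset": [0,0,0.04],"spin": 0}])

```text
time_s: 33.45
ee_pos: [688.0, -83.2, 51.0]
ee_rot: [180.0, -0.2, 179.9]
force: [1.0, 0.2, -0.1]
gripper_width: 90.2
gripper_force: 0.0
```

Emit:
arm_command(motion=[{"offset": [0,0,0],"spin": 0},{"offset": [0,0,0],"spin": 0},{"offset": [0,0,0],"spin": 0}])

```text
time_s: 33.83
ee_pos: [691.1, -83.7, 57.1]
ee_rot: [-180.0, 0.3, 179.9]
force: [0.2, 0.3, -0.1]
gripper_width: 90.0
gripper_force: 0.0
```

Emit:
arm_command(motion=[{"offset": [0,0,0],"spin": 0},{"offset": [0,0,0],"spin": 0},{"offset": [0,0,0],"spin": 0},{"offset": [0,0,0],"spin": 0},{"offset": [0,0,0],"spin": 0}], jaw=0.03, newtons=10)

```text
time_s: 34.45
ee_pos: [689.5, -83.5, 54.3]
ee_rot: [-180.0, 0.0, 180.0]
force: [-0.4, -0.5, 0.9]
gripper_width: 50.6
gripper_force: 10.0
```

Emit:
arm_command(motion=[{"offset": [0,0,-0.005],"spin": 0},{"offset": [0,0,-0.02],"spin": 0},{"offset": [0,0,-0.05],"spin": 0},{"offset": [0,0,-0.05],"spin": 0},{"offset": [0,0,-0.026],"spin": 0}])

```text
time_s: 35.08
ee_pos: [690.4, -83.5, 209.0]
ee_rot: [-180.0, 0.3, 180.0]
force: [1.2, 0.4, -0.7]
gripper_width: 50.6
gripper_force: 10.0
```

Emit:
arm_command(motion=[{"offset": [0.02,-0.0195,0],"spin": 0},{"offset": [0.03,-0.029,0],"spin": 0},{"offset": [0.035,-0.034,0],"spin": 0},{"offset": [0.035,-0.034,0],"spin": 0},{"offset": [0.023,-0.0222,0],"spin": 0}])

```text
time_s: 35.7
ee_pos: [544.5, -223.2, 205.5]
ee_rot: [-180.0, -0.0, 179.9]
force: [-0.5, -0.8, -0.6]
gripper_width: 50.6
gripper_force: 10.0
```

Emit:
arm_command(motion=[{"offset": [0.01,-0.01,0],"spin": 0},{"offset": [0,0,0],"spin": 0},{"offset": [0,0,0],"spin": 0},{"offset": [0,0,0],"spin": 0}])

```text
time_s: 36.2
ee_pos: [537.1, -231.2, 205.1]
ee_rot: [180.0, 0.0, -180.0]
force: [1.0, -0.0, -1.1]
gripper_width: 50.3
gripper_force: 10.0
```

```bash
python3 held.py N h6; python3 -c "
from h import *
goto(536.4,-232.1,140,180)"
```

```text
tcp [ 537.1 -231.2  205.1] [ 180.    0. -180.] 50.31348865532276 9.999947263277136 [ 1.  -0.  -1.1]
held rim (array([ 536.8, -231. ]), np.float64(22.8), 3027, 214.8) rel tx,ty 0.3092194360138504 0.24362739801012026
[215.  223.9]
from [ 537.  -231.3  205. ] -179.97158582088318 off mm [ 0.6 -0.8 65. ] spin 0.0005
```

Emit:
arm_command(motion=[{"offset": [0.0006,-0.0008,0.015],"spin": 0},{"offset": [0,0,0.015],"spin": 0},{"offset": [0,0,0.008],"spin": 0},{"offset": [0,0,0],"spin": 0},{"offset": [0,0,0],"spin": 0}], newtons=6)

```text
time_s: 36.88
ee_pos: [536.0, -233.0, 167.5]
ee_rot: [-180.0, 0.0, 179.9]
force: [0.4, -0.7, -0.8]
gripper_width: 51.0
gripper_force: 6.0
```

Emit:
arm_command(motion=[{"offset": [0,0,0.01],"spin": 0},{"offset": [0,0,0.01],"spin": 0},{"offset": [0,0,0.006],"spin": 0},{"offset": [0,0,0],"spin": 0},{"offset": [0,0,0],"spin": 0}])

```text
time_s: 37.5
ee_pos: [535.9, -232.9, 141.4]
ee_rot: [-180.0, 0.0, 180.0]
force: [0.3, 0.1, 0.9]
gripper_width: 50.6
gripper_force: 6.0
```

Emit:
arm_command(motion=[{"offset": [0,0,0.001],"spin": 0},{"offset": [0,0,0.001],"spin": 0},{"offset": [0,0,0.001],"spin": 0},{"offset": [0,0,0],"spin": 0},{"offset": [0,0,0],"spin": 0}], newtons=5)

```text
time_s: 38.12
ee_pos: [535.7, -232.8, 138.3]
ee_rot: [180.0, 0.0, 180.0]
force: [-0.9, -0.5, -0.4]
gripper_width: 51.1
gripper_force: 5.0
```

```bash
python3 f.py
```

```text
F [-0.5  0.  -0.8] [ 535.7 -232.8  138.3] 51.22578488707935
```

Emit:
arm_command(motion=[{"offset": [-0.0006,0.0006,0.001],"spin": 0},{"offset": [0,0,0.001],"spin": 0},{"offset": [0,0,0],"spin": 0},{"offset": [0,0,0],"spin": 0}])

```text
time_s: 38.78
ee_pos: [536.3, -232.3, 136.2]
ee_rot: [180.0, 0.0, 180.0]
force: [0.1, -1.1, -0.5]
gripper_width: 50.9
gripper_force: 5.0
```

```bash
python3 f.py; python3 held.py N h7
```

```text
F [ 0.1 -0.6 -0.6] [ 536.3 -232.2  136.2] 51.09824832037004
tcp [ 536.3 -232.2  136.2] [180.   0. 180.] 51.09824832037004 4.999983907327987 [ 0.8 -0.7 -0.5]
held rim (array([ 536., -232.]), np.float64(22.8), 3048, 146.1) rel tx,ty 0.3184859337509427 0.2745859004551034
[146.4 154.9]
```

Emit:
arm_command(motion=[{"offset": [0,0,0.001],"spin": 0},{"offset": [0,0,0],"spin": 0},{"offset": [0,0,0],"spin": 0}])

```text
time_s: 39.35
ee_pos: [536.6, -232.3, 135.6]
ee_rot: [-180.0, 0.1, 180.0]
force: [-0.8, -0.1, 3.1]
gripper_width: 50.8
gripper_force: 5.0
```

Emit:
arm_command(motion=[{"offset": [0,0,0.0007],"spin": 0},{"offset": [0,0,0],"spin": 0},{"offset": [0,0,0],"spin": 0}])

```text
time_s: 39.72
ee_pos: [536.5, -232.3, 134.8]
ee_rot: [-180.0, 0.0, 180.0]
force: [-0.5, 0.1, 4.2]
gripper_width: 51.0
gripper_force: 5.0
```

```bash
python3 f.py
```

```text
F [-0.1 -0.2  4. ] [ 536.4 -232.2  134.6] 51.06605422841699
```

Emit:
arm_command(motion=[{"offset": [0,0,-0.0005],"spin": 0},{"offset": [0,0,0],"spin": 0},{"offset": [0,0,0],"spin": 0},{"offset": [0,0,0],"spin": 0},{"offset": [0,0,-0.01],"spin": 0}], jaw=0.0905)

```text
time_s: 40.5
ee_pos: [535.8, -232.0, 144.6]
ee_rot: [179.9, -0.1, 180.0]
force: [0.7, 0.2, -0.4]
gripper_width: 90.8
gripper_force: 0.0
```

Emit:
arm_command(motion=[{"offset": [0,0,-0.03],"spin": 0},{"offset": [0,0,-0.05],"spin": 0},{"offset": [0.01,0.03,-0.03],"spin": 0},{"offset": [0.018,0.05,0],"spin": 0},{"offset": [0.02,0.054,0],"spin": 0}])

```text
time_s: 41.12
ee_pos: [488.2, -97.2, 256.2]
ee_rot: [-180.0, 0.1, 179.9]
force: [0.6, 1.4, 0.2]
gripper_width: 90.5
gripper_force: 0.0
```

Emit:
arm_command(motion=[{"offset": [0.02,0.054,0],"spin": 0},{"offset": [0.018,0.05,0],"spin": 0},{"offset": [0.009,0.024,0],"spin": 0.1},{"offset": [0,0,0],"spin": 0.18},{"offset": [0,0,0],"spin": 0.18}])

```text
time_s: 41.75
ee_pos: [441.4, 30.3, 256.0]
ee_rot: [180.0, 0.1, 153.3]
force: [0.4, -0.7, 0.4]
gripper_width: 90.5
gripper_force: 0.0
```

Emit:
arm_command(motion=[{"offset": [0,0,0],"spin": 0.18},{"offset": [0,0,0],"spin": 0.18},{"offset": [0,0,0],"spin": 0.18},{"offset": [0,0,0],"spin": 0.18},{"offset": [0,0,0],"spin": 0.18}])

```text
time_s: 42.38
ee_pos: [441.6, 29.9, 255.9]
ee_rot: [179.9, 0.0, 101.7]
force: [-0.6, -0.2, -0.3]
gripper_width: 90.4
gripper_force: 0.0
```

Emit:
arm_command(motion=[{"offset": [0,0,0],"spin": 0.118},{"offset": [0,0,0],"spin": 0},{"offset": [0,0,0],"spin": 0},{"offset": [0,0,0],"spin": 0}])

```text
time_s: 42.88
ee_pos: [441.5, 29.8, 255.2]
ee_rot: [180.0, -0.0, 95.3]
force: [0.0, -0.1, -0.6]
gripper_width: 90.5
gripper_force: 0.0
```

```bash
python3 look.py; python3 - <<'E'
from h import *
goto(443,68.8,69,95.3)
img,d,W=cloud('top'); cv2.imwrite('pics/top2.png',img)
o=np.array([-2.4,-.9])
for n,h,R,ps in (('W',80.5,33,((691.6,77.4),(568.7,77.7),(440,68.4))),):
    for p in ps: print(n,rim(W,p,h,R))
for h,R,p in((146,26,(534,-233)),(64,30.5,(545,-352))): print(rim(W,p,h+1.5,R,tol=6))
E
```

```text
tcp [441.5  29.8 255.2] [180.   -0.   95.3] 90.52608334830151
W (693.8, 78.0) (array([693.1,  78.8]), np.float64(29.4), 887, 78.9)
W (571.2, 78.0) (array([570.4,  79.2]), np.float64(29.3), 1224, 79.1)
W (442.9, 69.0) (array([442.1,  69.9]), np.float64(29.2), 1428, 79.2)
N (689.3, -83) None
N (556.6, -74.2) None
N (435.4, -69.8) None
stack 0 W None N None
stack 1 W None N None
stack 2 W None N None
from [441.5  29.8 255.1] 95.3095837306612 off mm [ 38.6   5.  186.1] spin 0.0002
W (array([691.8,  77.5]), np.float64(29.3), 257, 80.4)
W (array([569.4,  77.5]), np.float64(28.7), 58, 80.6)
W None
(array([ 534.7, -232.2]), np.float64(22.4), 260, 147.3)
(array([ 544.7, -351.8]), np.float64(27.0), 278, 64.7)
```

Emit:
arm_command(motion=[{"offset": [0.02,0.0022,0],"spin": 0},{"offset": [0.0191,0.0022,0.036],"spin": 0},{"offset": [0,0,0.06],"spin": 0},{"offset": [0,0,0.06],"spin": 0},{"offset": [0,0,0.03],"spin": 0}])

```text
time_s: 43.6
ee_pos: [440.4, 69.0, 66.4]
ee_rot: [-179.7, 0.0, 95.3]
force: [0.3, 0.6, 0.0]
gripper_width: 90.4
gripper_force: 0.0
```

Emit:
arm_command(motion=[{"offset": [0,0,0],"spin": 0},{"offset": [0,0,0],"spin": 0},{"offset": [0,0,0],"spin": 0}])

```text
time_s: 43.98
ee_pos: [443.6, 69.3, 70.6]
ee_rot: [179.8, -0.0, 95.3]
force: [0.2, -0.8, -0.5]
gripper_width: 90.5
gripper_force: 0.0
```

Emit:
arm_command(motion=[{"offset": [0,0,0],"spin": 0},{"offset": [0,0,0],"spin": 0},{"offset": [0,0,0],"spin": 0},{"offset": [0,0,0],"spin": 0},{"offset": [0,0,0],"spin": 0}], jaw=0.045, newtons=10)

```text
time_s: 44.6
ee_pos: [442.5, 69.2, 69.3]
ee_rot: [180.0, -0.0, 95.3]
force: [-0.8, 0.1, 3.4]
gripper_width: 65.2
gripper_force: 10.0
```

Emit:
arm_command(motion=[{"offset": [0,0,-0.005],"spin": 0},{"offset": [0,0,-0.02],"spin": 0},{"offset": [0,0,-0.05],"spin": 0},{"offset": [0,0,-0.055],"spin": 0},{"offset": [0,0,-0.042],"spin": 0}])

```text
time_s: 45.22
ee_pos: [442.4, 69.2, 243.2]
ee_rot: [179.9, -0.0, 95.3]
force: [-0.1, 0.8, -1.7]
gripper_width: 65.4
gripper_force: 10.0
```

Emit:
arm_command(motion=[{"offset": [-0.03,0.0046,0],"spin": 0},{"offset": [-0.045,0.0069,0],"spin": 0},{"offset": [-0.05,0.0076,0],"spin": 0},{"offset": [-0.05,0.0076,0],"spin": 0},{"offset": [-0.05,0.0076,0],"spin": 0}])

```text
time_s: 45.85
ee_pos: [497.1, -153.2, 240.7]
ee_rot: [-180.0, -0.0, 95.3]
force: [0.5, -0.4, -1.9]
gripper_width: 65.5
gripper_force: 10.0
```

Emit:
arm_command(motion=[{"offset": [-0.05,0.0076,0],"spin": 0},{"offset": [-0.05,0.0076,0],"spin": 0},{"offset": [-0.05,0.0077,0],"spin": 0},{"offset": [-0.035,0.0054,0],"spin": 0},{"offset": [-0.0183,0.0029,0],"spin": 0}])

```text
time_s: 46.48
ee_pos: [546.7, -352.8, 240.0]
ee_rot: [-179.9, -0.1, 95.2]
force: [1.1, 0.2, -1.3]
gripper_width: 65.2
gripper_force: 10.0
```

Emit:
arm_command(motion=[{"offset": [0,0,0],"spin": 0},{"offset": [0,0,0],"spin": 0},{"offset": [0,0,0],"spin": 0},{"offset": [0,0,0],"spin": 0}])

```text
time_s: 46.98
ee_pos: [546.9, -350.4, 241.5]
ee_rot: [180.0, 0.0, 95.3]
force: [0.8, -0.8, -1.4]
gripper_width: 64.5
gripper_force: 10.0
```

```bash
python3 held.py W h8; python3 -c "
from h import *
goto(547.2,-351.1,100,95.3)"
```

```text
tcp [ 546.9 -350.4  241.5] [180.    0.   95.3] 64.54867841946938 9.999927431344986 [ 0.8 -0.8 -1.4]
held rim (array([ 546.5, -349.3]), np.float64(29.9), 4447, 251.4) rel tx,ty 1.1751060547635366 -0.25587802875672916
[251.6 259.1]
from [ 546.9 -350.5  241.4] 95.3196135967217 off mm [ -0.6   0.2 141.4] spin 0.0003
```

Emit:
arm_command(motion=[{"offset": [-0.0009,0.0002,0.02],"spin": 0},{"offset": [0,0,0.03],"spin": 0},{"offset": [0,0,0.03],"spin": 0},{"offset": [0,0,0.02],"spin": 0},{"offset": [0,0,0],"spin": 0}], newtons=8)

```text
time_s: 47.65
ee_pos: [546.2, -351.3, 139.4]
ee_rot: [-179.8, -0.1, 95.3]
force: [-0.4, 0.5, -0.7]
gripper_width: 65.0
gripper_force: 8.0
```

Emit:
arm_command(motion=[{"offset": [0,0,0],"spin": 0},{"offset": [0,0,0.012],"spin": 0},{"offset": [0,0,0.014],"spin": 0},{"offset": [0,0,0.01],"spin": 0},{"offset": [0,0,0],"spin": 0}])

```text
time_s: 48.28
ee_pos: [546.7, -351.8, 103.6]
ee_rot: [-179.9, -0.1, 95.3]
force: [0.3, -0.3, -1.4]
gripper_width: 65.4
gripper_force: 8.0
```

Emit:
arm_command(motion=[{"offset": [0,0,0.002],"spin": 0},{"offset": [0,0,0.001],"spin": 0},{"offset": [0,0,0.001],"spin": 0},{"offset": [0,0,0],"spin": 0},{"offset": [0,0,0],"spin": 0}], newtons=6)

```text
time_s: 48.9
ee_pos: [547.2, -352.2, 101.2]
ee_rot: [180.0, 0.0, 95.3]
force: [-0.1, -0.4, -0.8]
gripper_width: 65.9
gripper_force: 6.0
```

```bash
python3 f.py; python3 held.py W h9
```

```text
F [ 0.3 -0.3 -1.7] [ 547.2 -352.2  101.1] 65.8037742879793
tcp [ 547.2 -352.2  101.1] [180.    0.   95.3] 65.8037742879793 5.999932587146759 [ 0.7 -0.5 -2.9]
held rim (array([ 546.8, -351. ]), np.float64(29.9), 4496, 110.8) rel tx,ty 1.190563289192376 -0.2469903716931586
[110.9 118.6]
```

Emit:
arm_command(motion=[{"offset": [0.0003,0,0.001],"spin": 0},{"offset": [0,0,0.001],"spin": 0},{"offset": [0,0,0.001],"spin": 0},{"offset": [0,0,0],"spin": 0},{"offset": [0,0,0],"spin": 0}])

```text
time_s: 49.72
ee_pos: [547.3, -351.9, 98.1]
ee_rot: [180.0, 0.0, 95.3]
force: [1.1, -0.4, -1.3]
gripper_width: 65.6
gripper_force: 6.0
```

Emit:
arm_command(motion=[{"offset": [0,0,0.001],"spin": 0},{"offset": [0,0,0],"spin": 0},{"offset": [0,0,0],"spin": 0}])

```text
time_s: 50.1
ee_pos: [547.4, -352.1, 97.4]
ee_rot: [180.0, 0.0, 95.3]
force: [1.3, 0.0, 1.5]
gripper_width: 65.7
gripper_force: 6.0
```

Emit:
arm_command(motion=[{"offset": [0,0,0.001],"spin": 0},{"offset": [0,0,0],"spin": 0},{"offset": [0,0,0],"spin": 0}])

```text
time_s: 50.48
ee_pos: [547.5, -352.1, 96.6]
ee_rot: [179.9, 0.0, 95.3]
force: [0.1, -0.5, 4.9]
gripper_width: 65.3
gripper_force: 6.0
```

```bash
python3 f.py
```

```text
F [ 0.4 -0.3  5.2] [ 547.4 -352.    96.3] 65.36761619283335
```

Emit:
arm_command(motion=[{"offset": [0,0,-0.0007],"spin": 0},{"offset": [0,0,0],"spin": 0},{"offset": [0,0,0],"spin": 0},{"offset": [0,0,0],"spin": 0},{"offset": [0,0,-0.01],"spin": 0}], jaw=0.0905)

```text
time_s: 51.25
ee_pos: [546.6, -351.5, 106.1]
ee_rot: [-179.9, -0.1, 95.3]
force: [0.2, 0.5, 0.2]
gripper_width: 90.4
gripper_force: 0.0
```

Emit:
arm_command(motion=[{"offset": [0,0,-0.03],"spin": 0},{"offset": [0,0,-0.055],"spin": 0},{"offset": [0,0,-0.055],"spin": 0},{"offset": [0.03,0.0045,-0.004],"spin": 0},{"offset": [0.05,0.0076,0],"spin": 0}])

```text
time_s: 51.88
ee_pos: [552.2, -271.6, 252.7]
ee_rot: [179.8, 0.1, 95.1]
force: [0.7, 0.5, -1.0]
gripper_width: 90.6
gripper_force: 0.0
```

Emit:
arm_command(motion=[{"offset": [0.058,0.0088,0],"spin": 0},{"offset": [0.058,0.0088,0],"spin": 0},{"offset": [0.058,0.0088,0],"spin": 0},{"offset": [0.058,0.0088,0],"spin": 0},{"offset": [0.05,0.0076,0],"spin": 0}])

```text
time_s: 52.5
ee_pos: [568.5, 15.8, 251.8]
ee_rot: [179.9, -0.0, 95.3]
force: [1.2, 0.1, 0.1]
gripper_width: 90.2
gripper_force: 0.0
```

Emit:
arm_command(motion=[{"offset": [0.026,0.0038,0],"spin": 0},{"offset": [0,0,0],"spin": 0},{"offset": [0,0,0],"spin": 0},{"offset": [0,0,0],"spin": 0}])

```text
time_s: 53.0
ee_pos: [569.9, 38.7, 250.9]
ee_rot: [180.0, 0.0, 95.2]
force: [-0.0, 0.3, 0.3]
gripper_width: 90.9
gripper_force: 0.0
```

```bash
python3 look.py|grep '^W\|tcp'; python3 - <<'E'
from h import *
goto(570.7,78.8,69,95.3)
img,d,W=cloud('top'); cv2.imwrite('pics/top3.png',img)
for h,R,p in((146,26,(534,-233)),(107,33,(545,-352))): print(rim(W,p,h+1.5,R,tol=7))
E
```

```text
tcp [569.9  38.7 250.9] [180.    0.   95.2] 90.91215884345014
W (693.8, 78.0) (array([693.7,  79. ]), np.float64(29.3), 1265, 79.1)
W (571.2, 78.0) (array([571.2,  79.4]), np.float64(29.2), 1466, 79.2)
W (442.9, 69.0) None
from [569.9  38.7 250.9] 95.1774609891023 off mm [ 39.9   4.3 181.9] spin -0.0021
(array([ 534.8, -232.1]), np.float64(22.2), 271, 147.0)
(array([ 544.7, -351.6]), np.float64(29.1), 348, 108.1)
```

Emit:
arm_command(motion=[{"offset": [0.02,0.0024,0],"spin": -0.002},{"offset": [0.0203,0.0024,0.034],"spin": 0},{"offset": [0,0,0.06],"spin": 0},{"offset": [0,0,0.06],"spin": 0},{"offset": [0,0,0.028],"spin": 0}])

```text
time_s: 53.72
ee_pos: [568.8, 81.4, 65.3]
ee_rot: [-179.7, -0.0, 95.4]
force: [-0.5, 0.2, -0.1]
gripper_width: 90.7
gripper_force: 0.0
```

Emit:
arm_command(motion=[{"offset": [0,0,0],"spin": 0},{"offset": [0,0,0],"spin": 0},{"offset": [0,0,0],"spin": 0}])

```text
time_s: 54.1
ee_pos: [572.3, 80.9, 70.6]
ee_rot: [179.8, -0.0, 95.4]
force: [0.7, -0.3, 0.3]
gripper_width: 90.7
gripper_force: 0.0
```

Emit:
arm_command(motion=[{"offset": [0,0,0],"spin": 0},{"offset": [0,0,0],"spin": 0},{"offset": [0,0,0],"spin": 0},{"offset": [0,0,0],"spin": 0},{"offset": [0,0,0],"spin": 0}], jaw=0.045, newtons=10)

```text
time_s: 54.72
ee_pos: [571.2, 80.5, 69.0]
ee_rot: [180.0, -0.0, 95.4]
force: [0.6, -1.0, 2.7]
gripper_width: 64.4
gripper_force: 10.0
```

Emit:
arm_command(motion=[{"offset": [0,0,-0.005],"spin": 0},{"offset": [0,0,-0.02],"spin": 0},{"offset": [0,0,-0.05],"spin": 0},{"offset": [0,0,-0.055],"spin": 0},{"offset": [0,0,-0.042],"spin": 0}])

```text
time_s: 55.35
ee_pos: [571.1, 80.5, 243.1]
ee_rot: [179.9, -0.0, 95.4]
force: [1.2, -0.5, -0.8]
gripper_width: 64.5
gripper_force: 10.0
```

Emit:
arm_command(motion=[{"offset": [-0.03,-0.0045,0],"spin": 0},{"offset": [-0.045,-0.0067,0],"spin": 0},{"offset": [-0.05,-0.0075,0],"spin": 0},{"offset": [-0.05,-0.0075,0],"spin": 0},{"offset": [-0.05,-0.0075,0],"spin": 0}])

```text
time_s: 55.98
ee_pos: [558.0, -148.1, 240.6]
ee_rot: [-180.0, -0.0, 95.4]
force: [0.3, 0.0, -1.2]
gripper_width: 64.4
gripper_force: 10.0
```

Emit:
arm_command(motion=[{"offset": [-0.05,-0.0075,0],"spin": 0},{"offset": [-0.05,-0.0075,0],"spin": 0},{"offset": [-0.05,-0.0075,0],"spin": 0},{"offset": [-0.035,-0.0052,0],"spin": 0},{"offset": [-0.0162,-0.0023,0],"spin": 0}])

```text
time_s: 56.6
ee_pos: [547.0, -351.4, 240.1]
ee_rot: [-180.0, -0.0, 95.3]
force: [0.1, 0.4, -1.1]
gripper_width: 64.2
gripper_force: 10.0
```

Emit:
arm_command(motion=[{"offset": [0,0,0],"spin": 0},{"offset": [0,0,0],"spin": 0},{"offset": [0,0,0],"spin": 0},{"offset": [0,0,0],"spin": 0}])

```text
time_s: 57.1
ee_pos: [547.8, -348.9, 241.0]
ee_rot: [180.0, -0.0, 95.5]
force: [-0.3, -0.0, -1.3]
gripper_width: 64.2
gripper_force: 10.0
```

```bash
python3 held.py W h10; python3 -c "
from h import *
goto(547.2,-351.1,160,95.3)"
```

```text
tcp [ 547.8 -348.9  241. ] [180.   -0.   95.5] 64.1997797067542 9.999915778753348 [-0.3 -0.  -1.3]
held rim (array([ 547.6, -349.1]), np.float64(29.7), 4485, 251.2) rel tx,ty -0.2022830386649967 -0.24462105858669175
[251.6 258.5]
from [ 547.8 -349.1  240.9] 95.44315538650021 off mm [-1.9 -0.8 80.9] spin 0.0025
```

Emit:
arm_command(motion=[{"offset": [-0.0016,-0.0005,0.015],"spin": 0},{"offset": [0,0,0.025],"spin": 0},{"offset": [0,0,0.02],"spin": 0},{"offset": [0,0,0.01],"spin": 0},{"offset": [0,0,0],"spin": 0}], newtons=8)

```text
time_s: 57.78
ee_pos: [546.8, -351.3, 169.6]
ee_rot: [-179.9, -0.1, 95.4]
force: [0.8, 0.5, -1.2]
gripper_width: 64.4
gripper_force: 8.0
```

Emit:
arm_command(motion=[{"offset": [0,0,0],"spin": 0},{"offset": [0,0,0.012],"spin": 0},{"offset": [0,0,0.014],"spin": 0},{"offset": [0,0,0.01],"spin": 0},{"offset": [0,0,0],"spin": 0}])

```text
time_s: 58.4
ee_pos: [546.8, -351.1, 133.3]
ee_rot: [-179.9, -0.1, 95.4]
force: [-0.1, -0.5, 0.3]
gripper_width: 64.7
gripper_force: 8.0
```

Emit:
arm_command(motion=[{"offset": [0,0,0.001],"spin": 0},{"offset": [0,0,0.001],"spin": 0},{"offset": [0,0,0.001],"spin": 0},{"offset": [0,0,0],"spin": 0},{"offset": [0,0,0],"spin": 0}], newtons=5)

```text
time_s: 59.02
ee_pos: [547.2, -351.5, 131.8]
ee_rot: [180.0, -0.0, 95.4]
force: [-0.8, 0.7, -0.4]
gripper_width: 64.4
gripper_force: 5.0
```

```bash
python3 f.py; python3 held.py W h11
```

```text
F [-0.3  0.1 -0.7] [ 547.2 -351.5  131.8] 64.63078881417972
tcp [ 547.2 -351.5  131.8] [180.    0.   95.4] 64.63078881417972 4.999934537918307 [-0.3 -0.7 -1. ]
held rim (array([ 547. , -351.7]), np.float64(29.7), 4545, 141.9) rel tx,ty -0.21009317888376106 -0.2628890392582128
[142.2 149.4]
```

Emit:
arm_command(motion=[{"offset": [0.0005,0,0.001],"spin": 0},{"offset": [0,0,0.001],"spin": 0},{"offset": [0,0,0],"spin": 0},{"offset": [0,0,0],"spin": 0}])

```text
time_s: 59.72
ee_pos: [547.2, -350.9, 129.7]
ee_rot: [-180.0, -0.0, 95.4]
force: [0.0, 0.8, -0.6]
gripper_width: 64.8
gripper_force: 5.0
```

Emit:
arm_command(motion=[{"offset": [0,0,0.001],"spin": 0},{"offset": [0,0,0],"spin": 0},{"offset": [0,0,0],"spin": 0}])

```text
time_s: 60.1
ee_pos: [547.3, -350.9, 128.9]
ee_rot: [180.0, -0.0, 95.4]
force: [-0.8, 0.5, 0.8]
gripper_width: 64.7
gripper_force: 5.0
```

```bash
python3 f.py
```

```text
F [-0.4  1.1  1.1] [ 547.3 -350.9  128.9] 64.82173164500131
```

Emit:
arm_command(motion=[{"offset": [0.0003,0,0.0006],"spin": 0},{"offset": [0,0,0],"spin": 0},{"offset": [0,0,0],"spin": 0}])

```text
time_s: 60.62
ee_pos: [547.4, -350.9, 128.5]
ee_rot: [180.0, 0.0, 95.4]
force: [-0.2, 0.5, 4.2]
gripper_width: 64.3
gripper_force: 5.0
```

```bash
python3 f.py
```

```text
F [-0.1  0.9  3.9] [ 547.4 -350.9  128.4] 64.48261691908658
```

Emit:
arm_command(motion=[{"offset": [0,0,-0.0006],"spin": 0},{"offset": [0,0,0],"spin": 0},{"offset": [0,0,0],"spin": 0},{"offset": [0,0,0],"spin": 0},{"offset": [0,0,-0.01],"spin": 0}], jaw=0.0905)

```text
time_s: 61.4
ee_pos: [546.6, -350.4, 138.2]
ee_rot: [-179.9, -0.1, 95.4]
force: [-0.5, -0.3, 0.1]
gripper_width: 90.5
gripper_force: 0.0
```

Emit:
arm_command(motion=[{"offset": [0,0,-0.03],"spin": 0},{"offset": [0,0,-0.05],"spin": 0},{"offset": [0,0,-0.037],"spin": 0},{"offset": [0.03,0.0142,0],"spin": 0},{"offset": [0.045,0.0213,0],"spin": 0}])

```text
time_s: 62.02
ee_pos: [575.7, -273.1, 257.2]
ee_rot: [179.9, 0.1, 95.2]
force: [0.0, -0.9, -0.3]
gripper_width: 90.3
gripper_force: 0.0
```

Emit:
arm_command(motion=[{"offset": [0.052,0.0246,0],"spin": 0},{"offset": [0.052,0.0246,0],"spin": 0},{"offset": [0.052,0.0246,0],"spin": 0},{"offset": [0.052,0.0246,0],"spin": 0},{"offset": [0.05,0.0237,0],"spin": 0}])

```text
time_s: 62.65
ee_pos: [673.3, -2.5, 256.8]
ee_rot: [179.9, 0.0, 95.4]
force: [0.0, 0.6, 0.2]
gripper_width: 90.2
gripper_force: 0.0
```

Emit:
arm_command(motion=[{"offset": [0.03,0.0142,0],"spin": 0},{"offset": [0.013,0.0062,0],"spin": 0},{"offset": [0,0,0],"spin": 0},{"offset": [0,0,0],"spin": 0},{"offset": [0,0,0],"spin": 0}])

```text
time_s: 63.28
ee_pos: [688.8, 38.9, 256.1]
ee_rot: [180.0, 0.0, 95.3]
force: [-0.1, 0.4, 0.8]
gripper_width: 90.8
gripper_force: 0.0
```

```bash
python3 look.py|grep '^W\|tcp'; python3 - <<'E'
from h import *
goto(693.6,79,69,95.3)
img,d,W=cloud('top'); cv2.imwrite('pics/top4.png',img)
for h,R,p in((146,26,(534,-233)),(137,33,(545,-352))): print(rim(W,p,h+1.5,R,tol=7))
E
```

```text
tcp [688.8  38.9 256.1] [180.    0.   95.3] 90.76205375075173
W (693.8, 78.0) (array([694.5,  79.1]), np.float64(29.1), 1410, 79.2)
W (571.2, 78.0) None
W (442.9, 69.0) None
from [688.8  39.  256. ] 95.29301257092105 off mm [ 39.4   8.4 187. ] spin -0.0001
(array([ 534.7, -232.3]), np.float64(22.3), 273, 146.8)
(array([ 544.8, -351.5]), np.float64(29.1), 413, 139.5)
```

View pics/look.png

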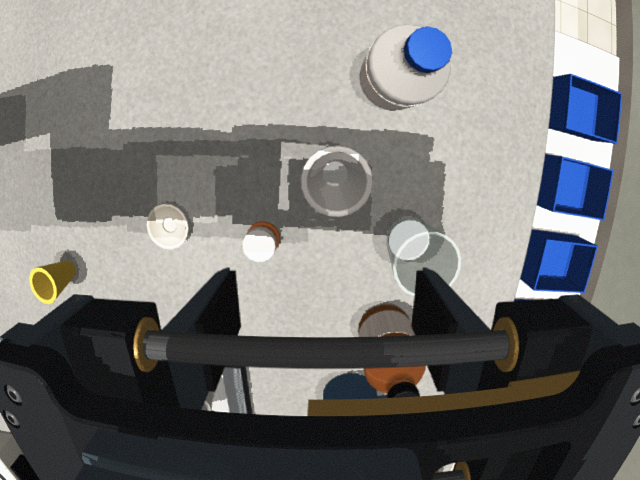

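The picture shows the last wide sleeve at (337,180), with the beaker at (425,255) and wash bottle at (410,60). Both are clear of the fingers.

Emit:
arm_command(motion=[{"offset": [0.02,0.0047,0],"spin": 0},{"offset": [0.0194,0.0046,0.037],"spin": 0},{"offset": [0,0,0.06],"spin": 0},{"offset": [0,0,0.06],"spin": 0},{"offset": [0,0,0.03],"spin": 0}])

```text
time_s: 64.0
ee_pos: [692.5, 81.8, 64.7]
ee_rot: [-179.7, -0.0, 95.4]
force: [-0.8, -0.2, 0.8]
gripper_width: 90.5
gripper_force: 0.0
```

Emit:
arm_command(motion=[{"offset": [0,0,0],"spin": 0},{"offset": [0,0,0],"spin": 0},{"offset": [0,0,0],"spin": 0}])

```text
time_s: 64.38
ee_pos: [696.1, 80.9, 71.2]
ee_rot: [179.7, -0.0, 95.4]
force: [-0.1, -0.0, 0.4]
gripper_width: 90.6
gripper_force: 0.0
```

Emit:
arm_command(motion=[{"offset": [0,0,0],"spin": 0},{"offset": [0,0,0],"spin": 0},{"offset": [0,0,0],"spin": 0},{"offset": [0,0,0],"spin": 0},{"offset": [0,0,0],"spin": 0}], jaw=0.045, newtons=10)

```text
time_s: 65.0
ee_pos: [694.7, 80.5, 69.1]
ee_rot: [180.0, -0.0, 95.4]
force: [-0.7, 0.5, 3.5]
gripper_width: 65.0
gripper_force: 10.0
```

Emit:
arm_command(motion=[{"offset": [0,0,-0.005],"spin": 0},{"offset": [0,0,-0.02],"spin": 0},{"offset": [0,0,-0.05],"spin": 0},{"offset": [0,0,-0.055],"spin": 0},{"offset": [0,0,-0.05],"spin": 0}])

```text
time_s: 65.62
ee_pos: [694.5, 80.5, 250.5]
ee_rot: [180.0, -0.0, 95.4]
force: [0.7, 0.9, -1.9]
gripper_width: 64.7
gripper_force: 10.0
```

Emit:
arm_command(motion=[{"offset": [-0.03,-0.0135,0],"spin": 0},{"offset": [-0.045,-0.0202,0],"spin": 0},{"offset": [-0.05,-0.0225,0],"spin": 0},{"offset": [-0.05,-0.0225,0],"spin": 0},{"offset": [-0.05,-0.0225,0],"spin": 0}])

```text
time_s: 66.25
ee_pos: [614.2, -154.5, 248.5]
ee_rot: [-180.0, -0.0, 95.4]
force: [0.8, 0.1, -1.0]
gripper_width: 64.7
gripper_force: 10.0
```

Emit:
arm_command(motion=[{"offset": [-0.05,-0.0225,0],"spin": 0},{"offset": [-0.05,-0.0225,0],"spin": 0},{"offset": [-0.045,-0.0202,0],"spin": 0},{"offset": [-0.03,-0.0135,0],"spin": 0},{"offset": [-0.0147,-0.0065,0],"spin": 0}])

```text
time_s: 66.88
ee_pos: [547.1, -351.4, 248.3]
ee_rot: [-180.0, -0.0, 95.3]
force: [0.3, 0.1, -1.6]
gripper_width: 64.8
gripper_force: 10.0
```

Emit:
arm_command(motion=[{"offset": [0,0,0],"spin": 0},{"offset": [0,0,0],"spin": 0},{"offset": [0,0,0],"spin": 0},{"offset": [0,0,0],"spin": 0}])

```text
time_s: 67.38
ee_pos: [548.4, -349.0, 248.8]
ee_rot: [180.0, -0.0, 95.5]
force: [-0.1, -0.7, -2.1]
gripper_width: 64.3
gripper_force: 10.0
```

```bash
python3 held.py W h12; python3 -c "
from h import *
goto(547.3,-350.9,165,95.4)"
```

```text
tcp [ 548.4 -349.   248.8] [180.   -0.   95.5] 64.29837561860774 9.999926643795334 [-0.1 -0.7 -2.1]
held rim (array([ 548.2, -349.5]), np.float64(29.8), 4468, 259.2) rel tx,ty -0.46389784779606014 -0.1978768882210477
[259.7 266.5]
from [ 548.3 -349.2  248.8] 95.44642700533156 off mm [-1.6 -1.2 83.8] spin 0.0008
```

Emit:
arm_command(motion=[{"offset": [-0.0016,-0.0011,0.015],"spin": 0},{"offset": [0,0,0.02],"spin": 0},{"offset": [0,0,0.01],"spin": 0},{"offset": [0,0,0],"spin": 0},{"offset": [0,0,0],"spin": 0}], newtons=8)

```text
time_s: 68.05
ee_pos: [547.3, -351.9, 204.3]
ee_rot: [179.9, 0.0, 95.4]
force: [-0.3, -0.2, -1.2]
gripper_width: 64.7
gripper_force: 8.0
```

Emit:
arm_command(motion=[{"offset": [0,0,0.01],"spin": 0},{"offset": [0,0,0.014],"spin": 0},{"offset": [0,0,0.01],"spin": 0},{"offset": [0,0,0.004],"spin": 0},{"offset": [0,0,0],"spin": 0}])

```text
time_s: 68.68
ee_pos: [547.0, -351.5, 165.3]
ee_rot: [-180.0, -0.0, 95.4]
force: [0.1, 0.2, -1.6]
gripper_width: 64.7
gripper_force: 8.0
```

Emit:
arm_command(motion=[{"offset": [0,0,0.001],"spin": 0},{"offset": [0,0,0.001],"spin": 0},{"offset": [0,0,0],"spin": 0},{"offset": [0,0,0],"spin": 0}], newtons=5)

```text
time_s: 69.18
ee_pos: [547.1, -351.6, 163.8]
ee_rot: [180.0, 0.0, 95.4]
force: [-0.5, 0.8, -0.9]
gripper_width: 65.0
gripper_force: 5.0
```

```bash
python3 f.py; python3 held.py W h13
```

```text
F [-0.  -0.1 -0.9] [ 547.  -351.6  163.8] 64.85866123358274
tcp [ 547.  -351.6  163.8] [180.    0.   95.4] 64.85866123358274 4.999914453655947 [-0.  -0.7 -0.9]
held rim (array([ 546.9, -352.1]), np.float64(29.8), 4533, 173.8) rel tx,ty -0.4520821796697133 -0.21992843263155387
[174.1 181.3]
```

Emit:
arm_command(motion=[{"offset": [0.0007,0.0002,0.001],"spin": 0},{"offset": [0,0,0.001],"spin": 0},{"offset": [0,0,0],"spin": 0},{"offset": [0,0,0],"spin": 0}])

```text
time_s: 69.88
ee_pos: [547.2, -350.9, 161.7]
ee_rot: [180.0, -0.0, 95.4]
force: [0.5, -0.5, -1.5]
gripper_width: 65.1
gripper_force: 5.0
```

Emit:
arm_command(motion=[{"offset": [0,0,0.001],"spin": 0},{"offset": [0,0,0],"spin": 0},{"offset": [0,0,0],"spin": 0}])

```text
time_s: 70.25
ee_pos: [547.1, -350.9, 160.7]
ee_rot: [180.0, -0.0, 95.4]
force: [-0.1, -0.6, -0.9]
gripper_width: 64.8
gripper_force: 5.0
```

```bash
python3 f.py
```

```text
F [-0.2 -0.5 -1.3] [ 547.2 -350.9  160.8] 65.3446119402295
```

Emit:
arm_command(motion=[{"offset": [0,0,0.001],"spin": 0},{"offset": [0,0,0],"spin": 0},{"offset": [0,0,0],"spin": 0}])

```text
time_s: 70.78
ee_pos: [547.2, -350.9, 159.7]
ee_rot: [-180.0, -0.0, 95.4]
force: [-0.7, -1.4, -1.3]
gripper_width: 65.1
gripper_force: 5.0
```

```bash
python3 f.py
```

```text
F [-0.3 -0.2 -1.1] [ 547.1 -350.9  159.7] 64.95112156445371
```

Emit:
arm_command(motion=[{"offset": [0,0,0.001],"spin": 0},{"offset": [0,0,0],"spin": 0},{"offset": [0,0,0],"spin": 0}])

```text
time_s: 71.3
ee_pos: [547.2, -350.9, 158.7]
ee_rot: [-180.0, -0.0, 95.4]
force: [0.1, 0.0, -0.8]
gripper_width: 65.0
gripper_force: 5.0
```

```bash
python3 f.py
```

```text
F [ 0.4  0.1 -1.5] [ 547.2 -350.9  158.7] 65.07267938491557
```

Emit:
arm_command(motion=[{"offset": [0,0,0.001],"spin": 0},{"offset": [0,0,0],"spin": 0},{"offset": [0,0,0],"spin": 0}])

```text
time_s: 71.82
ee_pos: [547.2, -350.9, 157.8]
ee_rot: [180.0, -0.0, 95.4]
force: [-0.2, 0.2, 1.0]
gripper_width: 65.1
gripper_force: 5.0
```

```bash
python3 f.py
```

```text
F [-0.1  0.2  0.7] [ 547.2 -350.9  157.9] 64.8861333252658
```

Light contact at 0.7 N. Releasing and backing away to check.

Emit:
arm_command(motion=[{"offset": [0,0,0],"spin": 0},{"offset": [0,0,0],"spin": 0},{"offset": [0,0,0],"spin": 0},{"offset": [0,0,0],"spin": 0},{"offset": [0,0,-0.01],"spin": 0}], jaw=0.0905)

```text
time_s: 72.6
ee_pos: [546.7, -350.6, 167.2]
ee_rot: [-179.9, -0.1, 95.4]
force: [0.1, 0.6, -0.3]
gripper_width: 90.4
gripper_force: 0.0
```

Emit:
arm_command(motion=[{"offset": [0,0,-0.03],"spin": 0},{"offset": [0,0,-0.05],"spin": 0},{"offset": [0,0,-0.05],"spin": 0},{"offset": [0.02,-0.03,-0.02],"spin": 0},{"offset": [0.03,-0.05,0],"spin": 0}])

```text
time_s: 73.22
ee_pos: [463.6, -309.2, 320.1]
ee_rot: [179.8, 0.2, 95.4]
force: [0.3, -0.2, 0.9]
gripper_width: 90.6
gripper_force: 0.0
```

Emit:
arm_command(motion=[{"offset": [0.05,-0.03,0],"spin": 0},{"offset": [0.05,0,0],"spin": 0},{"offset": [0.05,0,0],"spin": 0},{"offset": [0.05,0,0],"spin": 0},{"offset": [0,0,0],"spin": 0}])

```text
time_s: 73.85
ee_pos: [413.7, -109.9, 319.0]
ee_rot: [179.9, 0.0, 95.6]
force: [-0.6, -0.7, -1.1]
gripper_width: 90.7
gripper_force: 0.0
```

```bash
python3 - <<'E'
from h import *
img,d,W=cloud('top')
for h,R,p in((146,26,(534,-233)),(169,33,(545,-352))): print(rim(W,p,h+1.5,R,tol=7))
a=img[200:330,380:580]
simg,d,_=cloud('scene'); b=simg[120:320,120:400]
a=cv2.resize(a,(400,260)); b=cv2.resize(b,(560,400))
o=np.zeros((600,800,3),np.uint8); o[:260,:400]=cv2.resize(a,(400,260)); o[:260,400:]=cv2.resize(img[80:400,150:560],(400,260)); o[262:600,100:573]=cv2.resize(b,(473,338)); cv2.imwrite('pics/fin.png',o)
E
```

```text
None
(array([ 545.2, -352.2]), np.float64(29.0), 214, 168.5)
```

View pics/fin.png

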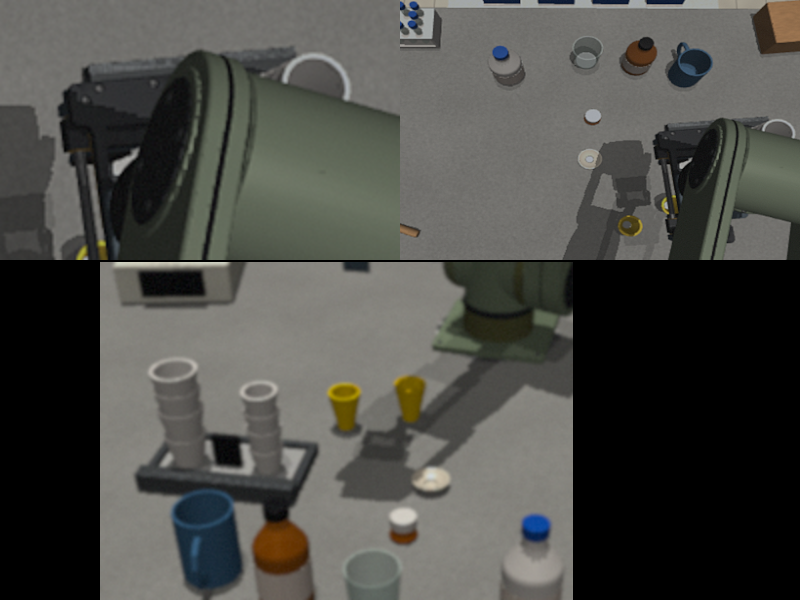

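The scene view shows both stacks upright in the docked plate, the wide one at (175,415) and the narrow one at (262,430). Everything else is where it was, and the robot touches nothing.

```bash
python3 -c "
from workcell import env
print(env.job_done())"
```

```text
the job is handed in; nothing more can be done
None
```

I handed the job in at about 74 s: the plate lies flat in its dock under the lip, all six white sleeves are stacked upright in their cups, and nothing else was moved; no score came back.

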